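# Hang the drilling template on the jig board

## Robot

A 6-joint arm with a two-finger parallel gripper is mounted at the origin on the work surface. World frame = base frame: x ahead of the robot, y to its left, z up, the work surface at z = 0. Lengths are in m, angles in rad, forces in N, time in s.
With the tool pointing down it reaches from about 0.225 to 0.875 m from the base axis. Payload 3.4 kg.
Tool frame: the origin (TCP) lies at the very end of the fingers, on their centre line; the grasp point (between the pads) lies 19 mm behind it; z points along the fingers, y is the direction in which the jaws open and shut (so a half turn about z gives the same grasp; the last joint's range is limited). The gripper opens to 85 mm and grips with 20 to 120 N. Pads are 22 mm wide; open, the fingers measure 114 mm over their backs; the gripper's body (76 mm by 85 mm) begins 54 mm behind the grasp point. The pads swing forward as they close: fully open they stand 13 mm farther back than shut.
Start: joints at [-1.287, 0.276, 1.505, -0, 1.361, -0.121], TCP at [0.226, -0.529, 0.202] pointing down, gripper open.
Joint ranges: [-2.89, 2.89], [-0.75, 2.08], [0.22, 2.7], [-1.18, 4.32], [0.11, 2.71], [-2.7, 2.7]. Speed limits (rad/s): [2.57, 2.57, 3.14, 3.14, 3.14, 3.14].

## Interface

Orientations are given as a unit quaternion [w, x, y, z].
In Python, from rig import get_state, get_image, calibration, sign_off gives the robot as it stands. The module is installed in compiled form; this text tells all that it offers.
- The arm moves only by the tool drive_tool, never from a script. Its argument "targets" is one flat list of numbers, 7 for each row, row after row: the turn, a rotation vector about the tool's x, y, z in degrees, then the shift along the tool's x, y, z in mm, then the opening, from 0 (shut) to 1 (fully open). In form: [wx, wy, wz, tx, ty, tz, fingers, wx, wy, wz, tx, ty, tz, fingers, ...]. A call has 1 to 12 rows; each row shifts and turns the commanded pose from where the row before left it, along the tool's axes as they then stand; what a row does not reach is not made up. A row lasts 1/8 s, in which the tool goes at most 62.5 mm and 10.7 degrees, less where a joint would pass 70% of its speed; a pose out of reach is approached as far as the arm can. A call is refused whole if a number of a shift passes 62.5 or a number of a turn 10.7, either way. A call with a gripper value outside its range is refused whole. The fingers move at their own pace and stop on an object; "grip_force" is the grip in N (left out, the last holds). Time passes only in rows, so rows that do not move let the fingers close. It gives the time, the measured TCP pose, the force and the opening at its end, in the units of the state.
- get_state(): the state, without advancing time (a new reading comes with each control period).
- get_image(name): name is "scene" or "side" or "wrist"; returns the picture (420x560x3 uint8, red, green, blue); there is no depth.
- calibration(name): a dict with "mtx" (3x3 intrinsics, pixels), "world_to_cam" (4x4, takes a point from world to camera coordinates); the wrist camera has in their place "hand_eye" (4x4, takes a point from camera to tool coordinates, whose origin is the TCP and whose axes are the flange's). Camera axes: x right, y down, z forward; pixel columns grow to the right and rows downward; lengths in m; the calibration is good to about 2 mm. A picture is of the moment at which its call begins: read the wrist's pose just before it. calibration takes no time and is no camera call.
- sign_off(): hands the job in, once; it reports no verdict.
The state is a dict: "clock": time; "qpos": joint angles; "qd": joint speeds; "effort": joint torques, N m; "position": TCP position; "ee_rot": TCP orientation; "contact_force": force on the tool from outside, world axes, zero at the start; "moment": the same for the moment, N m; "width": finger opening in m.
Only numpy, scipy, OpenCV 4.12 (cv2) and the standard library are available. Lean on these libraries where they do the work, as an engineer would, in place of code of your own. Each camera call takes 0.05 s, during which the arm holds its last target.

## Task

Hang the orange drilling template on the two steel pins of the sloping jig board, so that both pins come through the two holes along its upper edge, its wooden handle faces outward and the plate lies flush on the board below the pins. Let go of it, then swing the red keeper all the way across the plate to its stop so that the template cannot come off. Leave the blue template and the other things on the bench where they are.

Things in the scene. Friction and masses are not known exactly. Their poses are not given: they have to be found in the camera images.
- template_grip (a point): centre of the handle of the loose orange template (0.25 kg): a plate 100 (x) by 160 (y) by 8 mm, at the start flat on the bench, handle up. Handle: wooden block on the plate's middle, 50 (x) by 20 (y) mm, 40 tall; this point is 28 mm above the underside. x points to the edge with the holes, y along their line, z out along the handle. Grasp across the 20 mm (fingers close along y)
- template_hole0 (a point): centre of the orange template's hole on its +y side, at the plate's underside: 15 mm wide, right through, 28 mm towards x and 55 mm towards +y from the plate's middle. Same axes as template_grip
- template_hole1 (a point): centre of its other hole (-y side, 110 mm from hole0), at the plate's underside. Same axes
- board_face (a point): point on the face of the fixed white jig board where the middle of the hung template's underside lies, about 64 mm above the bench. x up the slope, y left along the line of the pins, z out of the face, which slopes 35 degrees from level and looks up and towards the robot. The face reaches 73 mm down, 67 mm up, 100 mm left and 155 mm right of here; the board is 18 mm thick
- pin0 (a point): foot, on the board's face, of the left steel pin seen from the robot, 28 mm up the slope and 55 mm left of board_face; it belongs in hole0. 12 mm thick, 20 mm tall, square to the face, tapering to 5 mm over the last 7 mm. Same axes as board_face
- pin1 (a point): foot of the right steel pin, 110 mm from pin0; it belongs in hole1. Same axes
- keeper_pivot (a point): pivot of the keeper, on the board 35 mm down the slope and 110 mm right of board_face, at the arm's underside 12 mm above the face (4 mm above a hung plate). Axes as board_face. The keeper is a flat red arm 16 mm wide, 6 mm thick, turning parallel to the board
- keeper_knob (a point): on the axis of the round red knob (14 mm thick, 45 mm tall) that stands square to the board at the end of the keeper, 54 mm from the pivot axis. This point is 26 mm above the arm, 19 mm below the knob's top, 44 mm out from the board's face. x from pivot to knob, z out of the board
- keeper (a joint): angle of the keeper, rad. 0: arm parked up the slope, leaning 25 degrees outward to the right, clear of the plate. Grows counter-clockwise seen facing the board; at 2.0, its stop, the arm points left, straight across the plate, parallel to the line of the pins. Light friction (under 2 N at the knob); stays where it is left
- spare_grip (a point): centre of the wooden handle of the blue template, a loose bystander of the same size and handle, with holes only 70 mm apart that do not fit the pins; must stay where it lies
- corner: loose sample corner of dark frame moulding, an L with legs of 100 mm, 20 mm tall; bystander; origin inside the outer corner, legs along its x and y
- glue: loose white glue bottle, 60 mm wide, 170 mm tall; bystander
- tape: loose roll of blue tape, 100 mm wide, 24 mm tall; bystander
- measure: loose black tape measure, 65 by 35 mm, 62 mm tall; bystander
- driver: loose screwdriver lying on the bench; bystander
- brads: loose yellow box of brads, 70 by 120 mm, 40 mm tall; bystander
Not all that is in view belongs to the job. Of the things that look like the part that bears template_grip, take the one that is farthest from the robot's base at the start.

How it is judged:
By the outcome, as a careful person would: the job done as asked, in the order asked, and still so for the second after the job is handed in, with the robot touching nothing.
It also fails if it takes over 54 s, if anything falls off the work surface, if the arm or the gripper's body presses on something with over 40 N, if the wrist force passes 120 N, or if a joint passes its speed limit or range.

## Working session

There is one attempt and no reset: what is moved stays moved. The work goes in short steps, Python scripts to look and compute and a tool call to move; the robot and the scene stay as the last step left them, time stands still between calls to the robot, and variables do not carry over. Pictures are saved under pics/ and viewed, and the job is handed in when it is done.

Besides the shell and the picture viewer there is one more tool, called after ">>>" as name(argument=value, ...) on one line, values as JSON. drive_tool: Moves the arm, as the interface text tells. Its arguments: {"type":"object","properties":{"targets":{"type":"array"},"grip_force":{"type":"number"}},"required":["targets"]}

```bash
mkdir -p pics; python3 - <<'E'
from rig import *
import cv2
print(get_state())
for n in ["scene","side","wrist"]:
    cv2.imwrite(f"pics/{n}0.png",get_image(n)[:,:,::-1]); c=calibration(n); print(n,{k:v.round(4).tolist() if hasattr(v,'round') else v for k,v in c.items()})
E
```

```text
{'clock': 0.0, 'qpos': array([-1.28701641e+00,  2.76593104e-01,  1.50616560e+00,  1.19785105e-05,
        1.36069170e+00, -1.21002129e-01]), 'qd': array([-0.00105117,  0.00028094, -0.00070473, -0.0001087 ,  0.00072907,
        0.00101376]), 'effort': array([-1.93824548e-03, -4.16782665e+01, -2.45806861e+01, -6.32837673e-04,
        1.11604683e-02,  1.15498770e-05]), 'position': array([ 0.22627552, -0.52795706,  0.20072791]), 'ee_rot': array([-9.26275922e-04,  9.79588584e-01,  2.01010805e-01, -6.96796417e-05]), 'contact_force': array([-0.35692318,  0.40552971, -0.67162552]), 'moment': array([0.01637246, 0.02244153, 0.01357287]), 'width': 0.08526419726410447}
scene {'mtx': [[542.7876, 0.0, 273.823], [0.0, 542.7876, 206.6907], [0.0, 0.0, 1.0]], 'world_to_cam': [[0.1664, 0.986, 0.01, -0.0876], [0.7113, -0.113, -0.6938, -0.2915], [-0.6829, 0.1226, -0.7201, 1.9144], [0.0, 0.0, 0.0, 1.0]]}
side {'mtx': [[404.9885, 0.0, 280.7923], [0.0, 404.9885, 211.1692], [0.0, 0.0, 1.0]], 'world_to_cam': [[-0.781, -0.6246, -0.0061, 0.404], [-0.3077, 0.3933, -0.8664, 0.2578], [0.5435, -0.6747, -0.4993, 0.9316], [0.0, 0.0, 0.0, 1.0]]}
wrist {'mtx': [[318.6642, 0.0, 281.4883], [0.0, 318.6642, 211.4963], [0.0, 0.0, 1.0]], 'hand_eye': [[0.0004, -0.9555, -0.295, 0.0747], [1.0, 0.0002, 0.0007, 0.0006], [-0.0006, -0.295, 0.9555, -0.1717], [0.0, 0.0, 0.0, 1.0]]}
```

View pics/scene0.png

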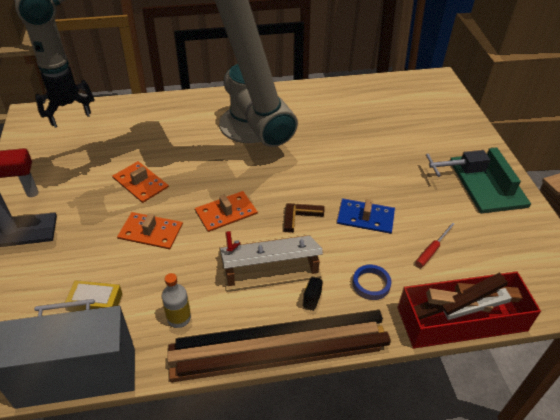

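View pics/side0.png

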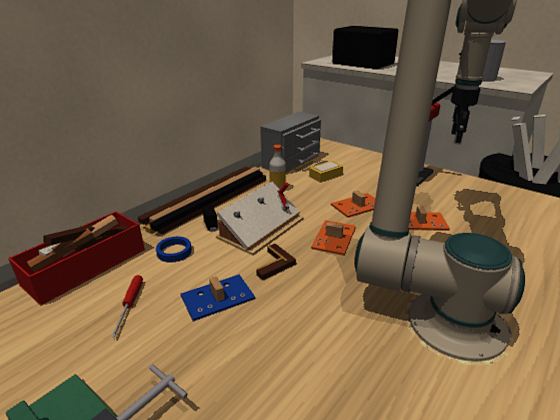

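View pics/wrist0.png

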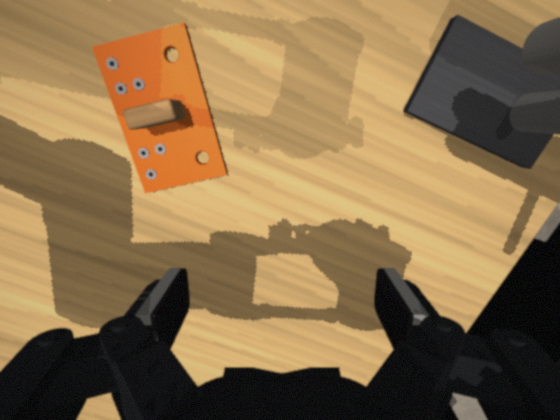

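The scene view shows three orange templates, at pixels (140,181), (150,229) and (226,210), and one blue at (367,215). The board is at (270,252), with the red keeper at (230,243). I'll measure how far each orange template is from the base, and take enlarged crops.

```bash
cat > h.py <<'E'
import numpy as np, cv2
from rig import *
from scipy.spatial.transform import Rotation as R
def cam(name,st=None):
    c=calibration(name); K=c["mtx"]
    if name=="wrist":
        q=np.asarray(st["ee_rot"]); T=np.eye(4); T[:3,:3]=R.from_quat(q[[1,2,3,0]]).as_matrix(); T[:3,3]=st["position"]
        return K,np.linalg.inv(T@c["hand_eye"])
    return K,c["world_to_cam"]
def ray(K,W,uv):
    d=np.linalg.inv(K)@np.array([uv[0],uv[1],1.]); Rm=W[:3,:3]
    return -Rm.T@W[:3,3], Rm.T@d/np.linalg.norm(d)
def onplane(K,W,uv,z):
    o,d=ray(K,W,uv); return o+d*(z-o[2])/d[2]
def onplane2(K,W,uv,p,n):
    o,d=ray(K,W,uv); return o+d*(np.dot(p-o,n)/np.dot(d,n))
def proj(K,W,p):
    p=W[:3,:3]@np.asarray(p)+W[:3,3]; q=K@p; return q[:2]/q[2]
def tri(l):
    A=np.zeros((3,3));b=np.zeros(3);rs=[ray(*x) for x in l]
    for o,d in rs:
        M=np.eye(3)-np.outer(d,d);A+=M;b+=M@o
    p=np.linalg.solve(A,b); return p,[np.linalg.norm((np.eye(3)-np.outer(d,d))@(p-o)) for o,d in rs]
E
python3 - <<'E'
from h import *
for n in ["scene","side"]:
    im=cv2.imread(f"pics/{n}0.png"); hsv=cv2.cvtColor(im,cv2.COLOR_BGR2HSV)
    K,W=cam(n)
    for nm,lo,hi in [("or",(5,190,110),(13,255,255)),("bl",(105,180,80),(125,255,255))]:
        m=cv2.inRange(hsv,lo,hi); m=cv2.morphologyEx(m,cv2.MORPH_CLOSE,np.ones((3,3)))
        for c in cv2.findContours(m,cv2.RETR_EXTERNAL,cv2.CHAIN_APPROX_NONE)[0]:
            if cv2.contourArea(c)<250: continue
            pts=np.array([onplane(K,W,p[0],.008)[:2] for p in c])*1000
            r=cv2.minAreaRect(pts.astype(np.float32))
            print(n,nm,cv2.boundingRect(c),np.round(r[0]),np.round(r[1]),round(r[2]),"dist",round(np.hypot(*r[0])))
im=cv2.imread("pics/scene0.png")
cv2.imwrite("pics/crop1.png",cv2.resize(im[150:300,100:340],None,fx=3.3,fy=3.3,interpolation=cv2.INTER_CUBIC))
E
```

```text
scene or (118, 212, 65, 36) [ 453. -348.] [160. 101.] 66 dist 571
scene or (195, 191, 62, 40) [ 412. -126.] [103. 160.] 18 dist 431
scene or (113, 162, 55, 40) [ 242. -377.] [162. 100.] 36 dist 449
scene bl (338, 200, 56, 32) [496. 281.] [155.  97.] 67 dist 570
side or (311, 221, 44, 33) [ 411. -127.] [100. 160.] 18 dist 430
side or (408, 212, 41, 17) [ 229. -389.] [126. 102.] 36 dist 451
side or (331, 193, 44, 23) [ 454. -349.] [159. 100.] 66 dist 573
side bl (181, 275, 73, 44) [496. 281.] [158.  98.] 67 dist 570
side bl (157, 237, 33, 19) [755. 212.] [97. 93.] 38 dist 784
```

View pics/crop1.png

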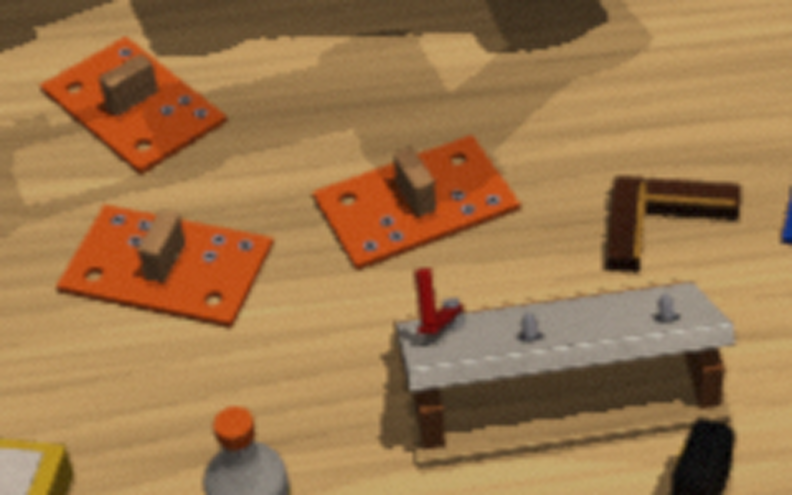

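All three have the same two-hole layout. The farthest from the base is the one at scene pixel (150,229), at (0.453,-0.348), 571 mm away. The others are at 431 and 449 mm. In the crop its holes sit at the lower edge, away from the robot. Next I'll measure its holes and get a rough board pose.

```bash
python3 - <<'E'
from h import *
im=cv2.imread("pics/scene0.png");a=cv2.resize(im[205:255,110:190],None,fx=9,fy=9,interpolation=cv2.INTER_CUBIC)
cv2.imwrite("pics/t1.png",a)
a=cv2.resize(im[220:290,210:330],None,fx=6.5,fy=6.5,interpolation=cv2.INTER_CUBIC)
cv2.imwrite("pics/b1.png",a)
im=cv2.imread("pics/side0.png")
a=cv2.resize(im[170:255,205:310],None,fx=7,fy=7,interpolation=cv2.INTER_CUBIC)
cv2.imwrite("pics/b2.png",a)
E
```

```text
(no output)
```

View pics/t1.png

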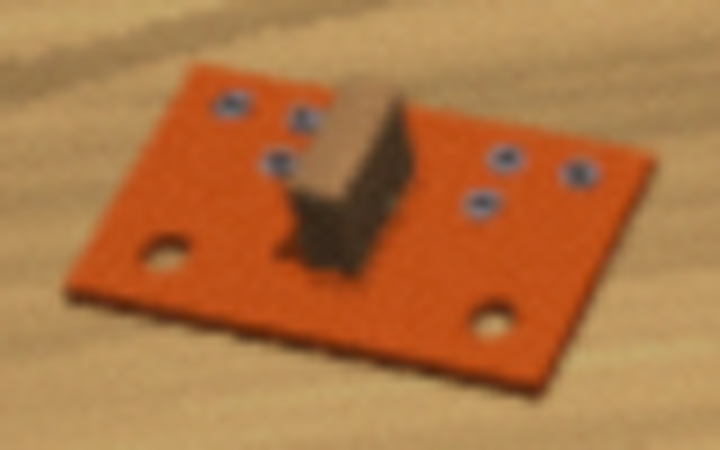

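View pics/b1.png

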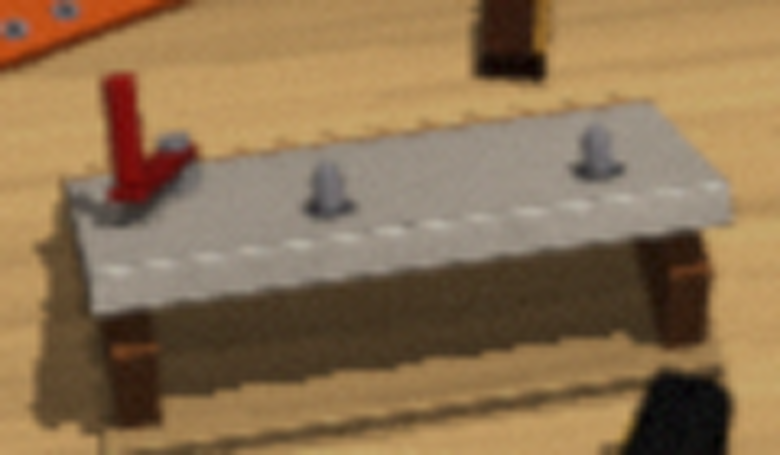

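View pics/b2.png

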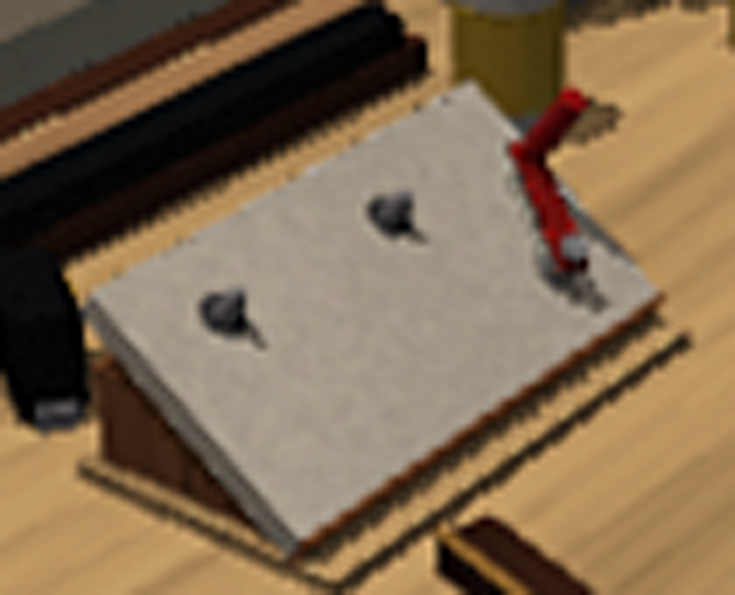

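```bash
python3 - <<'E'
from h import *
Ks,Ws=cam("scene");Kd,Wd=cam("side")
h0=onplane(Ks,Ws,(128.5,233.1),.004);h1=onplane(Ks,Ws,(164.7,240.6),.004)
print(h0,h1,np.linalg.norm(h1-h0)); 
S=lambda p:(210+p[0]/6.5-.5+.077,220+p[1]/6.5-.42); D=lambda p:(205+p[0]/7-.43,170+p[1]/7-.43)
P={}
for n,a,b in [("botR",(66,180),(660,298)),("botL",(652,102),(295,553)),("topL",(727,185),(92,298)),("topR",(90,272),(472,82))]:
    p,e=tri([(Ks,Ws,S(a)),(Kd,Wd,D(b))]); P[n]=p; print(n,p.round(4),np.round(e,4))
y=(P["botL"]-P["botR"]+P["topL"]-P["topR"]); y/=np.linalg.norm(y); yaw=np.arctan2(-y[0],y[1]); print("yaw",np.degrees(yaw), y)
x=(P["topL"]-P["botL"]+P["topR"]-P["botR"]);print(np.linalg.norm(x)/2, np.degrees(np.arcsin(x[2]/np.linalg.norm(x))))
c=sum(P.values())/4; print("centre",c)
y=np.array([-np.sin(yaw),np.cos(yaw),0]); u=np.array([np.cos(yaw),np.sin(yaw),0]);t=np.radians(35); x=u*np.cos(t)+np.array([0,0,np.sin(t)]);z=np.cross(x,y)
bf=c+3e-3*x+27.5e-3*y; print("board_face",bf)
for n,a in [("pin0",(598,172)),("pin1",(330,210))]:
    p=onplane2(Ks,Ws,S(a),bf,z); print(n,p, ((p-bf)@x,(p-bf)@y))
for n,a in [("pin0tip",(597,124)),("pin1tip",(327,162))]:
    p=onplane2(Ks,Ws,S(a),bf+.02*z,z); print(n,p, ((p-bf)@x,(p-bf)@y))
E
```

```text
[ 0.45477656 -0.40910757  0.004     ] [ 0.49937323 -0.30805524  0.004     ] 0.11045559231465187
botR [ 0.5651 -0.1567  0.0228] [0.0012 0.0012]
botL [0.5605 0.0989 0.0208] [0.0021 0.0021]
topL [0.6728 0.0986 0.1002] [0.0003 0.0003]
topR [ 0.6776 -0.1545  0.1021] [0.0001 0.0001]
yaw 1.0582460246927154 [-0.01846831  0.99980163 -0.00745816]
0.1376661323793676 35.20802356474523
centre [ 0.61900235 -0.02844567  0.06148566]
board_face [ 0.62095149 -0.00090497  0.06320639]
pin0 [0.63859939 0.05439002 0.07627655] (np.float64(0.022787130766963887), np.float64(0.054959628432031594))
pin1 [ 0.64141563 -0.05586365  0.07682237] (np.float64(0.023738729115744064), np.float64(-0.05532725065725006))
pin0tip [0.62708639 0.05556086 0.09264707] (np.float64(0.02276529400793079), np.float64(0.05634289663361023))
pin1tip [ 0.63023295 -0.05525394  0.09341688] (np.float64(0.024107414195563275), np.float64(-0.05451111609411712))
```

>>> drive_tool(targets=[0, 0, 0, 46.5, -12.7, 0, 1, 0, 0, 0, 46.5, -12.7, 0, 1, 0, 0, 0, 46.5, -12.7, 0, 1, 0, 0, 0, 46.5, -12.7, 0, 1, 0, 0, 0, 46.5, -12.7, 0, 1, 0, 0, 0, 46.5, -12.7, 0, 1, 0, 0, 9.4, 0, 0, 0, 1, 0, 0, 9.4, 0, 0, 0, 1, 0, 0, 9.4, 0, 0, 0, 1, 0, 0, 9.4, 0, 0, 0, 1, 0, 0, 9.4, 0, 0, 0, 1, 0, 0, 0, 0, 0, 0, 1], grip_force=50)

```text
clock: 1.65
position: [0.4527, -0.3485, 0.2013]
ee_rot: [-0.0, 0.979, -0.205, -0.0]
contact_force: [0.1, -0.0, -0.2]
width: 0.0856
```

```bash
python3 - <<'E'
from h import *
st=get_state(); np.save("st1.npy",st,allow_pickle=True)
im=get_image("wrist")[:,:,::-1]; cv2.imwrite("pics/w1.png",im)
print(st["position"],R.from_quat(np.asarray(st["ee_rot"])[[1,2,3,0]]).as_matrix().round(4),st["qpos"].round(3),st["clock"])
E
```

```text
[ 0.45273921 -0.34848891  0.20129047] [[ 9.157e-01 -4.019e-01 -5.000e-04]
 [-4.019e-01 -9.157e-01  4.000e-04]
 [-6.000e-04 -2.000e-04 -1.000e+00]] [-0.778  0.271  1.513 -0.     1.358  1.207] 1.65
```

View pics/w1.png

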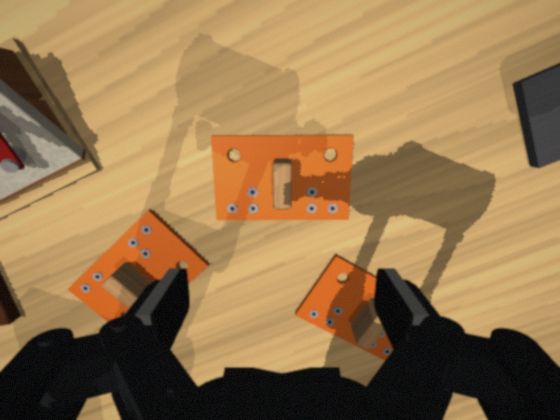

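The wrist view shows the target plate centred at about (282,178), with its holes at (234,155) and (330,155) on the edge away from the robot. I'll measure it in this view.

```bash
python3 - <<'E'
from h import *
st=np.load("st1.npy",allow_pickle=True).item(); K,W=cam("wrist",st)
im=cv2.imread("pics/w1.png"); hsv=cv2.cvtColor(im,cv2.COLOR_BGR2HSV)
m=cv2.inRange(hsv,(4,170,60),(14,255,255)); m[:, :205]=0; m[:,360:]=0; m[225:]=0
m=cv2.morphologyEx(m,cv2.MORPH_OPEN,np.ones((3,3)))
cs,_=cv2.findContours(m,cv2.RETR_CCOMP,cv2.CHAIN_APPROX_NONE)
for c in cs:
    if cv2.contourArea(c)<60: continue
    M=cv2.moments(c);uv=(M["m10"]/M["m00"],M["m01"]/M["m00"])
    pts=np.array([onplane(K,W,p[0],.008)[:2] for p in c])*1000; r=cv2.minAreaRect(pts.astype(np.float32))
    print(cv2.contourArea(c),np.round(uv,1),onplane(K,W,uv,.008).round(4),np.round(r[0],1),np.round(r[1],1),round(r[2],1))
# handle top
top=onplane(K,W,(282,184),.048); print("handle",top)
a=cv2.resize(im[120:230,200:365],None,fx=4.8,fy=4.8,interpolation=cv2.INTER_CUBIC);cv2.imwrite("pics/w1c.png",a)
E
```

```text
11314.5 [282.2 176.7] [ 0.4566 -0.3521  0.008 ] [ 454.6 -350.8] [159.1  98.8] 66.3
126.0 [332.1 207.9] [ 0.3981 -0.3915  0.008 ] [ 397.8 -391.8] [15.7 15. ] 66.3
128.0 [311.2 208. ] [ 0.408  -0.3686  0.008 ] [ 407.8 -368.9] [15.7 15. ] 66.3
123.5 [252.7 208.1] [ 0.436  -0.3045  0.008 ] [ 435.7 -304.4] [15.5 14.9] 19.5
122.5 [231.7 208. ] [ 0.4461 -0.2816  0.008 ] [ 445.8 -281.5] [15.3 15. ] 19.0
127.0 [311.6 191.3] [ 0.4267 -0.3767  0.008 ] [ 426.6 -376.5] [15.4 15. ] 22.7
128.5 [252.3 191.7] [ 0.4543 -0.3126  0.008 ] [ 454.2 -312.6] [15.1 14.6] 20.0
991.5 [281.9 183.6] [ 0.4493 -0.3485  0.008 ] [ 448.5 -348.5] [23.7 60.8] 65.8
152.5 [329.7 154. ] [ 0.4588 -0.4119  0.008 ] [ 459. -412.] [15.5 15.6] 22.6
155.5 [234.1 154.5] [ 0.5019 -0.3122  0.008 ] [ 501.5 -312.2] [15.7 15.6] 20.0
handle [ 0.45672778 -0.3518191   0.048     ]
```

View pics/w1c.png

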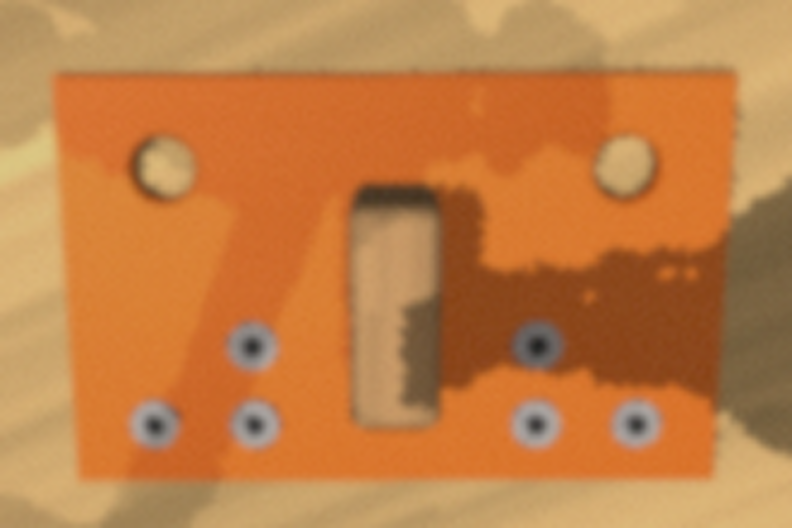

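>>> drive_tool(targets=[0, 0, 0, 1.5, 1.0, 45, 0.6, 0, 0, 0, 0, 0, 45, 0.6, 0, 0, 0, 0, 0, 45, 0.6, 0, 0, 0, 0, 0, 35, 0.6, 0, 0, 0, 0, 0, 18, 0.6, 0, 0, 0, 0, 0, 0, 0.6, 0, 0, 0, 0, 0, 0, 0, 0, 0, 0, 0, 0, 0, 0, 0, 0, 0, 0, 0, 0, 0, 0, 0, 0, 0, 0, 0, 0], grip_force=60)

```text
clock: 2.95
position: [0.4547, -0.3509, 0.0151]
ee_rot: [0.001, 0.979, -0.206, 0.001]
contact_force: [-0.0, 0.7, 6.2]
width: 0.017
```

>>> drive_tool(targets=[0, 0, 0, 0, 0, 0, 0, 0, 0, 0, 0, 0, 0, 0])

```text
clock: 3.2
position: [0.4547, -0.3509, 0.0151]
ee_rot: [0.001, 0.979, -0.206, 0.001]
contact_force: [0.0, 1.5, 5.2]
width: 0.0169
```

```bash
python3 - <<'E'
from h import *
st=get_state();print(st)
im=get_image("wrist")[:,:,::-1]; cv2.imwrite("pics/w2.png",im)
E
```

```text
{'clock': 3.2, 'qpos': array([-7.78411243e-01,  4.35669229e-01,  1.76995915e+00,  7.09006153e-05,
        9.33096972e-01,  1.20757775e+00]), 'qd': array([ 8.04499201e-05,  5.61274737e-05,  1.73619326e-03,  2.88161568e-05,
        7.35922908e-04, -1.71160691e-03]), 'effort': array([-2.49838717e-01, -4.16778409e+01, -1.72693563e+01, -8.67523276e-02,
       -2.51454860e-01,  2.25340814e-02]), 'position': array([ 0.45468204, -0.35087302,  0.01511751]), 'ee_rot': array([ 7.50633137e-04,  9.78523809e-01, -2.06128839e-01,  1.22176559e-03]), 'contact_force': array([0.03844054, 1.4706552 , 5.22582669]), 'moment': array([ 0.13873465, -0.00143741,  0.02154814]), 'width': 0.016880855936020622}
```

View pics/w2.png

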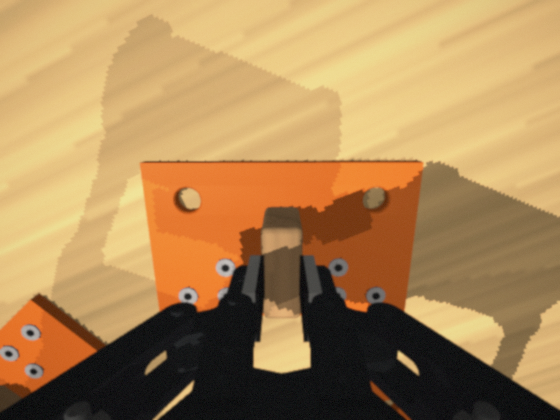

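The handle is held centred between the pads, and both holes are in view at (187,198) and (375,198). I'll measure the holes in tool coordinates, then lift and plan the hover.

```bash
cat >> h.py <<'E'
def pose(st):
    q=np.asarray(st["ee_rot"]); return R.from_quat(q[[1,2,3,0]]).as_matrix(),np.asarray(st["position"])
def plan(Rc,pc,Rt,pt):
    print("shift tool mm",(Rc.T@(pt-pc)*1000).round(1),"turn deg",np.degrees(R.from_matrix(Rc.T@Rt).as_rotvec()).round(2))
def camtool():
    c=calibration("wrist"); return c["mtx"],np.linalg.inv(c["hand_eye"])
def board(bf,yawdeg):
    yw=np.radians(yawdeg);t=np.radians(35)
    y=np.array([-np.sin(yw),np.cos(yw),0]);x=np.array([np.cos(yw)*np.cos(t),np.sin(yw)*np.cos(t),np.sin(t)]);z=np.cross(x,y)
    return np.stack([x,y,z],1)
def tooltarget(B): return np.stack([B[:,0],-B[:,1],-B[:,2]],1)
E
python3 - <<'E'
from h import *
K,W=camtool()   # world==tool
im=cv2.imread("pics/w2.png"); hsv=cv2.cvtColor(im,cv2.COLOR_BGR2HSV)
m=cv2.inRange(hsv,(3,150,40),(16,255,255)); m[:,:130]=0;m[310:]=0
cs,_=cv2.findContours(m,cv2.RETR_CCOMP,cv2.CHAIN_APPROX_NONE)
for c in cs:
    a=cv2.contourArea(c)
    if a<150: continue
    e=cv2.fitEllipse(c); p=np.array([onplane2(K,W,q[0],np.array([0,0,.0071]),np.array([0,0,1.])) for q in c])*1000
    r=cv2.minEnclosingCircle(p[:,:2].astype(np.float32))
    print(a,np.round(e[0],1),np.round(e[1],1),"bbox tool",p.min(0).round(1),p.max(0).round(1),"circ",np.round(r[0],1),round(r[1],1))
st=get_state();Rc,pc=pose(st)
B=board(0,1.2);bf=np.array([.619,-.001,.062])
pt=bf+B@np.array([-.05,0,.145])
print(pt);plan(Rc,pc-np.array([0,0,-.17]),tooltarget(B),pt)
E
```

```text
29938.5 [281.6 228.8] [160.6 322. ] bbox tool [-45.9 -78.9   7.1] [49.9 80.9  7.1] circ [1.4 1. ] 92.4
380.5 [373.4 197.7] [19.6 24.8] bbox tool [21.9 47.6  7.1] [35.  61.   7.1] circ [28.7 54. ] 7.2
389.5 [189.2 198.2] [20.  24.8] bbox tool [ 21.2 -59.    7.1] [ 35.  -45.8   7.1] circ [ 28.1 -52.6] 7.2
[ 0.49490104 -0.0035995   0.15209822]
shift tool mm [-103.4 -334.    32.4] turn deg [  7.72  34.3  -24.17]
```

>>> drive_tool(targets=[0, 0, 0, 0, 0, -20, 0, 0, 0, 0, 0, 0, -50, 0, 0, 0, 0, 0, 0, -50, 0, 0, 0, 0, 0, 0, -50, 0])

```text
clock: 3.75
position: [0.4533, -0.3497, 0.1846]
ee_rot: [-0.0, 0.979, -0.206, -0.001]
contact_force: [0.7, -0.8, -3.9]
width: 0.0173
```

>>> drive_tool(targets=[0, 0, 0, -14.8, -47.7, 4.6, 0, 0, 0, 0, -14.8, -47.7, 4.6, 0, 0, 0, 0, -14.8, -47.7, 4.6, 0, 0, 0, 0, -14.8, -47.7, 4.6, 0, 0, 0, 0, -14.8, -47.7, 4.6, 0, 0, 0, 0, -14.8, -47.7, 4.6, 0, 0, 0, 0, -14.8, -47.7, 4.6, 0, 1.5, 6.9, -4.8, 0, 0, 0, 0, 1.5, 6.9, -4.8, 0, 0, 0, 0, 1.5, 6.9, -4.8, 0, 0, 0, 0, 1.5, 6.9, -4.8, 0, 0, 0, 0, 1.5, 6.9, -4.8, 0, 0, 0, 0])

```text
clock: 5.25
position: [0.4914, 0.0017, 0.1493]
ee_rot: [-0.007, 0.959, -0.001, 0.283]
contact_force: [-0.1, 0.9, -3.7]
width: 0.0169
```

>>> drive_tool(targets=[0, 0, 0, 0, 0, 0, 0])

```text
clock: 5.38
position: [0.4904, 0.0013, 0.1483]
ee_rot: [-0.008, 0.96, -0.004, 0.28]
contact_force: [-0.9, 0.2, -3.7]
width: 0.0172
```

```bash
python3 - <<'E'
from h import *
st=get_state(); np.save("st3.npy",st,allow_pickle=True)
for n in ["wrist","scene"]:
    im=get_image(n)[:,:,::-1]; cv2.imwrite(f"pics/{n}3.png",im)
print(st["qpos"],st["position"]); Rc,pc=pose(st); B=board(0,1.2);print(np.degrees(R.from_matrix(Rc.T@tooltarget(B)).as_rotvec()))
E
```

```text
[-0.26583294 -0.07476908  2.23505545  0.35626034  0.45705015  1.03506312] [0.49037281 0.00129093 0.14825184]
[-0.05957453  2.42379147 -1.73215181]
```

View pics/wrist3.png

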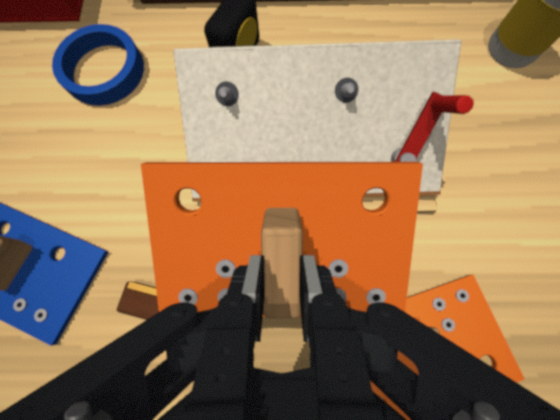

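View pics/scene3.png

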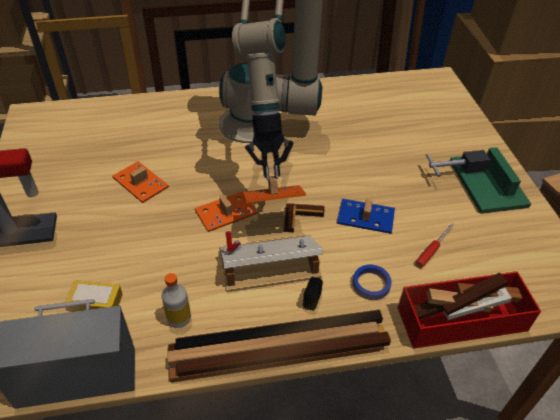

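The wrist view shows the pins at about (227,93) and (346,90), and the keeper's knob top at (463,103). The held plate is intact and flat on the handle. I'll enlarge this view to get the pin tips.

```bash
python3 - <<'E'
from h import *
im=cv2.imread("pics/wrist3.png")
a=im[70:120,205:255];b=im[65:115,322:372];c=im[80:180,385:485]
cv2.imwrite("pics/pins3.png",np.hstack([cv2.resize(x,(400,400),interpolation=cv2.INTER_CUBIC) for x in (a,b)]))
cv2.imwrite("pics/keep3.png",cv2.resize(c,(600,600),interpolation=cv2.INTER_CUBIC))
E
```

```text
(no output)
```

View pics/pins3.png

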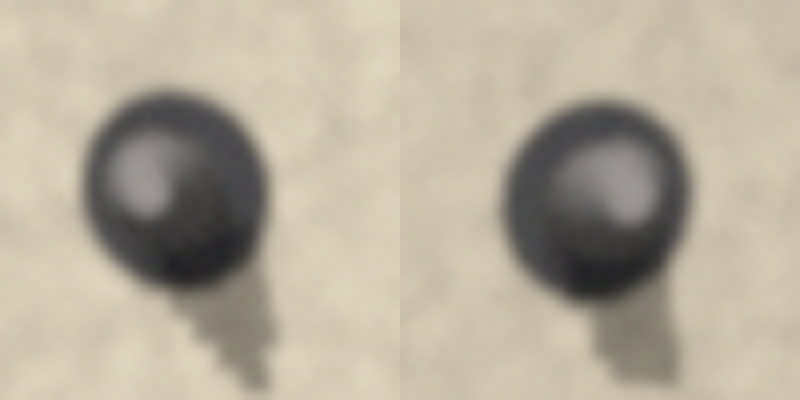

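View pics/keep3.png

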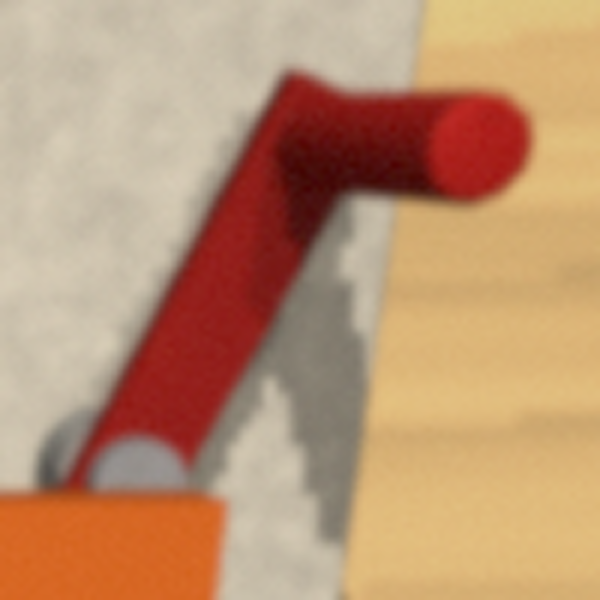

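```bash
python3 - <<'E'
from h import *
im=cv2.imread("pics/wrist3.png")
a=im[74:112,210:248];b=im[70:108,327:365]
f=lambda x:np.clip((cv2.resize(x,(400,400),interpolation=cv2.INTER_CUBIC).astype(float)-20)*2.2,0,255).astype(np.uint8)
cv2.imwrite("pics/pins3b.png",np.hstack([f(x) for x in (a,b)]))
st=np.load("st3.npy",allow_pickle=True).item();K,W=cam("wrist",st)
B=board(0,1.2);bf=np.array([.619,-.001,.062])
for h in (0,.013,.02):
    for y in (.055,-.055): print(h,y,proj(K,W,bf+B@[.028,y,h]).round(1), (W[:3,:3]@(bf+B@[.028,y,h])+W[:3,3]).round(3))
E
```

```text
0 0.055 [223.9  97.9] [-0.053 -0.105  0.295]
0 -0.055 [342.8  94.1] [ 0.057 -0.108  0.294]
0.013 0.055 [221.4  97.9] [-0.053 -0.101  0.283]
0.013 -0.055 [345.5  94. ] [ 0.057 -0.104  0.282]
0.02 0.055 [219.9  97.9] [-0.053 -0.098  0.276]
0.02 -0.055 [347.   93.9] [ 0.057 -0.102  0.275]
```

View pics/pins3b.png

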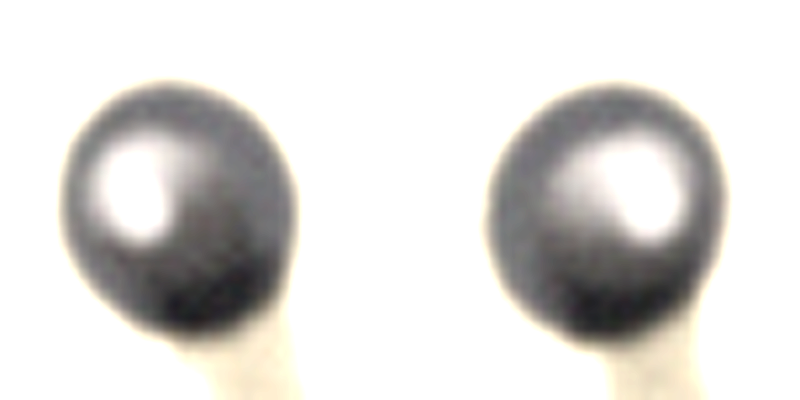

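```bash
python3 - <<'E'
from h import *
st=np.load("st3.npy",allow_pickle=True).item();K,W=cam("wrist",st)
a,b=(226.55,92.45),(346.2,89.0)
for z in (.078,.080,.082):
    p=onplane(K,W,a,z);q=onplane(K,W,b,z);d=p-q;print(z,p.round(4),q.round(4),np.linalg.norm(d).round(4),"yaw",np.degrees(np.arctan2(-d[0],d[1])).round(2))
# board corners in wrist at heights
for n,uv,x in [("topL",(176,50),.067),("topR",(460,41),.067)]:
    z=.064+x*np.sin(np.radians(35)); print(n,onplane(K,W,uv,z).round(4))
p0,e=tri([(K,W,a),(*cam("scene"),(301.6,246.2))]);print(p0,e)
p1,e=tri([(K,W,b),(*cam("scene"),(260.3,252.0))]);print(p1,e)
E
```

```text
0.078 [0.6467 0.0522 0.078 ] [ 0.6486 -0.0589  0.078 ] 0.1112 yaw 0.99
0.08 [0.6452 0.0518 0.08  ] [ 0.6471 -0.0585  0.08  ] 0.1103 yaw 0.99
0.082 [0.6437 0.0514 0.082 ] [ 0.6456 -0.058   0.082 ] 0.1094 yaw 0.99
topL [0.6729 0.0935 0.1024]
topR [ 0.6775 -0.1552  0.1024]
[0.64389117 0.05225068 0.08197284] [np.float64(0.0008514328844074779), np.float64(0.0008514328844074791)]
[ 0.64575446 -0.05732501  0.08199515] [np.float64(0.0007196279215800952), np.float64(0.0007196279215801267)]
```

The pin feet sit at z ≈ 0.080 and are 110.3 mm apart, with a yaw of about 1.0°. This agrees with the given sizes, and the two-view rays miss each other by only 0.8 mm. I'll correct the orientation and go to the pre-insert pose, 35 mm above the face.

```bash
cat >> h.py <<'E'
bf=np.array([.6229,-.0037,.0644]); B=board(0,1.0); T=tooltarget(B); C=np.array([0,.8e-3,15e-3])
def goal(xb,yb,h,c=C): return bf+B@np.array([xb,yb,h])-T@c
E
python3 - <<'E'
from h import *
st=get_state();Rc,pc=pose(st)
plan(Rc,pc,T,goal(0,0,.06)); plan(T,pc,T,goal(0,0,.06))
print((B.T@(pc+T@C-bf)*1000).round(1))
E
```

```text
shift tool mm [58.   4.1 67.4] turn deg [-0.07  2.12 -1.45]
shift tool mm [55.4  5.4 69.5] turn deg [0. 0. 0.]
[-55.4   5.4 129.5]
```

>>> drive_tool(targets=[0, 1.1, -0.7, 0, 0, 0, 0, 0, 1.0, -0.7, 0, 0, 0, 0, 0, 0, 0, 14, 1.3, 17, 0, 0, 0, 0, 14, 1.3, 17, 0, 0, 0, 0, 14, 1.3, 17, 0, 0, 0, 0, 13.4, 1.3, 18.5, 0, 0, 0, 0, 0, 0, 0, 0, 0, 0, 0, 0, 0, 0, 0])

```text
clock: 6.48
position: [0.5799, -0.0025, 0.1255]
ee_rot: [-0.004, 0.954, 0.009, 0.3]
contact_force: [-0.8, -0.6, -3.6]
width: 0.0173
```

```bash
python3 - <<'E'
from h import *
st=get_state(); np.save("st4.npy",st,allow_pickle=True)
im=get_image("wrist")[:,:,::-1]; cv2.imwrite("pics/w4.png",im)
Rc,pc=pose(st);plan(Rc,pc,T,goal(0,0,.03));print((B.T@(pc+Rc@C-bf)*1000).round(1),st["qpos"].round(3))
K,W=cam("wrist",st)
for y in (.055,-.055): print([proj(K,W,bf+B@[.028,y,h]).round(1) for h in (0,.02)])
E
```

```text
shift tool mm [ 0.2  1.3 29.7] turn deg [-0.16  0.03  0.06]
[-0.2  1.2 59.7] [-0.218  0.097  2.165  0.459  0.314  0.936]
[array([213. , 175.3]), array([207.2, 180.4])]
[array([353.4, 175.5]), array([359.3, 180.7])]
```

View pics/w4.png

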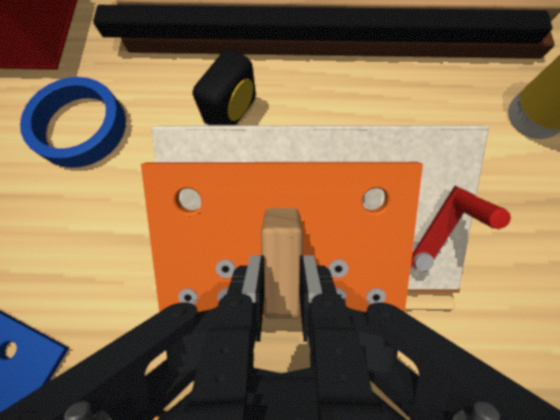

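>>> drive_tool(targets=[0, 0, 0, 0.2, 0.7, 10, 0, 0, 0, 0, 0, 0.6, 10, 0, 0, 0, 0, 0, 0, 10, 0, 0, 0, 0, 0, 0, 0, 0, 0, 0, 0, 0, 0, 0, 0])

```text
clock: 7.15
position: [0.5972, -0.0039, 0.1011]
ee_rot: [-0.003, 0.954, 0.009, 0.301]
contact_force: [-0.4, -0.0, -3.7]
width: 0.0168
```

```bash
python3 - <<'E'
from h import *
st=get_state(); np.save("st5.npy",st,allow_pickle=True)
im=get_image("wrist")[:,:,::-1]; cv2.imwrite("pics/w5.png",im)
Rc,pc=pose(st);plan(Rc,pc,T,goal(0,0,.025));print((B.T@(pc+Rc@C-bf)*1000).round(1),st["qpos"].round(3))
K,W=cam("wrist",st)
for y in (.055,-.055): print([proj(K,W,bf+B@[.028,y,h]).round(1) for h in (0,.013,.02)], proj(K,W,pc+Rc@(C+[.028,-y,0])), proj(K,W,pc+Rc@(C+[.028,-y,-.008])))
a=im[175:225,165:215];b=im[175:225,350:400]
cv2.imwrite("pics/w5c.png",np.hstack([cv2.resize(x,(400,400),interpolation=cv2.INTER_CUBIC) for x in (a,b)]))
s=get_image("side")[:,:,::-1]; cv2.imwrite("pics/s5.png",cv2.resize(s[130:270,180:340],(800,700),interpolation=cv2.INTER_CUBIC))
E
```

```text
shift tool mm [ 0.  -0.6  4.9] turn deg [-0.1  -0.02  0.03]
[-0.  -0.6 29.9] [-0.211  0.162  2.171  0.567  0.248  0.829]
[array([201.4, 183.6]), array([196.6, 187.8]), array([193.8, 190.3])] [190.32357574 194.17496987] [186.55429843 197.52189423]
[array([359.9, 183.8]), array([364.5, 188. ]), array([367.2, 190.5])] [372.25718737 194.24036365] [376.00450099 197.59020779]
```

View pics/w5c.png

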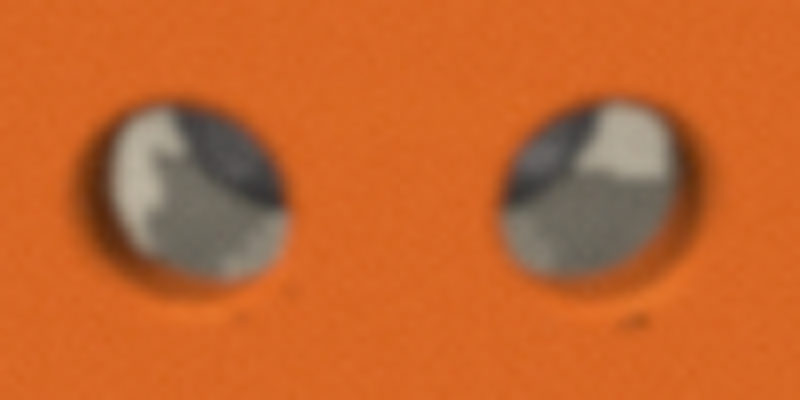

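View pics/s5.png

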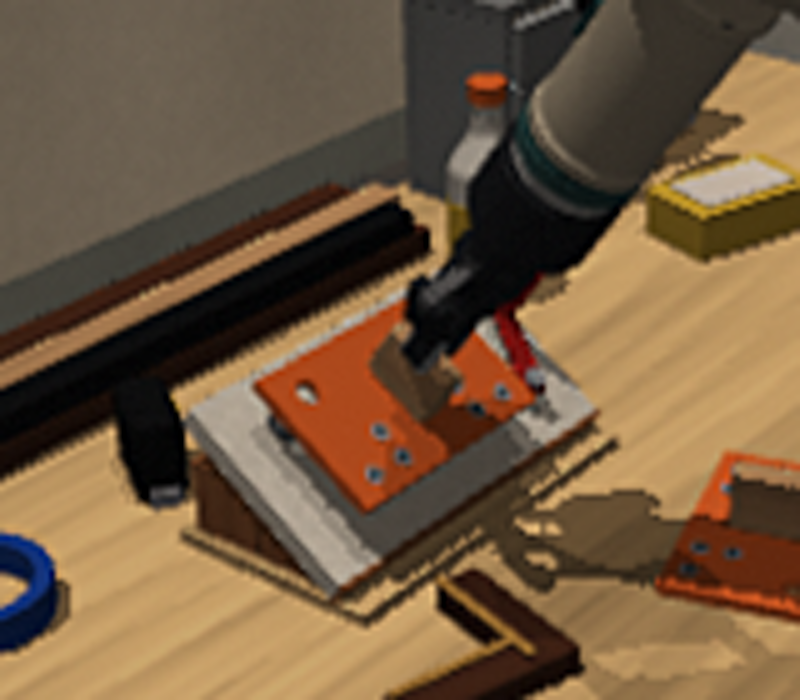

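Through both holes I can see the pin tips, at about (194,195) and (368,194). Projected onto the plate's underside plane, they land within about 0.5 mm of the hole centres (191,197) and (371,197). I'll ease the plate down along the normal.

>>> drive_tool(targets=[0, 0, 0, -0.4, 0, 5, 0, 0, 0, 0, 0, 0, 5, 0, 0, 0, 0, 0, 0, 4, 0, 0, 0, 0, 0, 0, 0, 0])

```text
clock: 7.75
position: [0.605, -0.0037, 0.0891]
ee_rot: [-0.003, 0.954, 0.009, 0.301]
contact_force: [0.4, 0.3, -3.4]
width: 0.017
```

```bash
cat > look.py <<'E'
from h import *
import sys
n=sys.argv[1]
st=get_state(); np.save(f"st{n}.npy",st,allow_pickle=True)
im=get_image("wrist")[:,:,::-1]; cv2.imwrite(f"pics/w{n}.png",im)
Rc,pc=pose(st);plan(Rc,pc,T,goal(0,0,0));print((B.T@(pc+Rc@C-bf)*1000).round(1),st["qpos"].round(3)); print("force board axes",(B.T@st["contact_force"]).round(1),(B.T@st["moment"]).round(2),st["width"],st["clock"])
a=im[175:225,165:215];b=im[175:225,350:400]
cv2.imwrite(f"pics/w{n}c.png",np.hstack([cv2.resize(x,(400,400),interpolation=cv2.INTER_CUBIC) for x in (a,b)]))
E
python3 look.py 6
```

```text
shift tool mm [ 0.5 -0.5 15.5] turn deg [-0.11 -0.    0.02]
[-0.5 -0.5 15.5] [-0.206  0.193  2.173  0.636  0.219  0.762]
force board axes [-1.6  0.3 -3.1] [0.06 0.68 0.01] 0.016963121893777945 7.75
```

View pics/w6c.png

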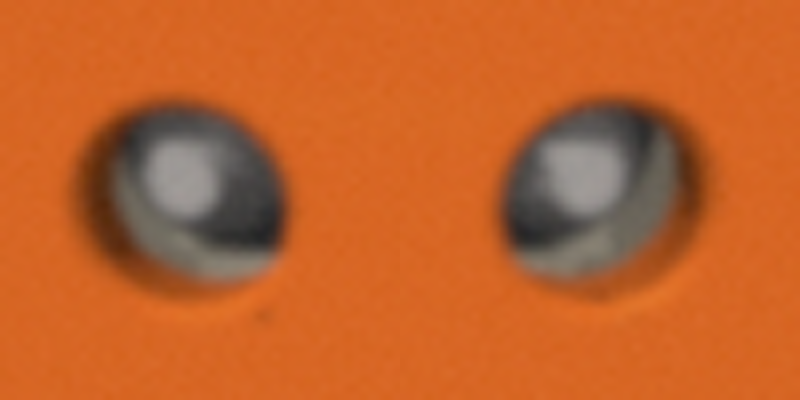

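Both tips are now inside the holes, at (188,197) and (373,196), nearly centred, and there is no contact force. I'll make a small correction and go on down.

>>> drive_tool(targets=[0, 0, 0, 0.5, -0.4, 0, 0, 0, 0, 0, 0, 0, 4, 0, 0, 0, 0, 0, 0, 4, 0, 0, 0, 0, 0, 0, 0, 0])

```text
clock: 8.3
position: [0.6099, -0.0033, 0.0829]
ee_rot: [-0.003, 0.954, 0.009, 0.301]
contact_force: [-0.4, -0.5, -3.0]
width: 0.0169
```

```bash
python3 look.py 7
```

```text
shift tool mm [-0.  -0.1  7.6] turn deg [-0.11 -0.01  0.02]
[ 0.  -0.1  7.6] [-0.202  0.21   2.172  0.675  0.205  0.725]
force board axes [-2.  -0.5 -2.2] [0.   0.68 0.03] 0.016901700325633137 8.3
```

View pics/w7c.png

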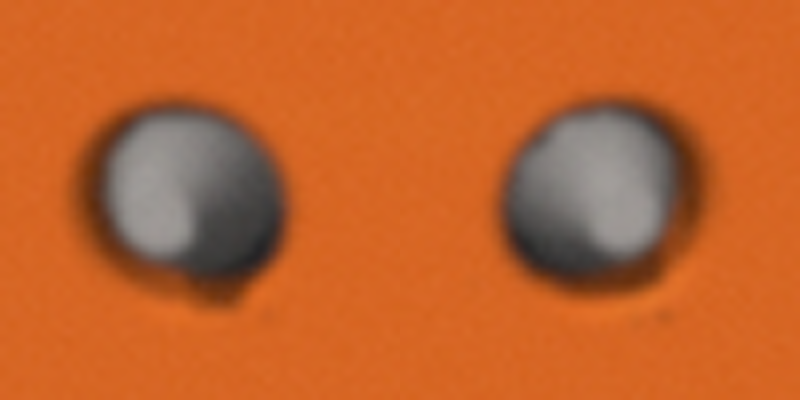

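The pins fill both holes and nothing is touching yet. I'll continue in small steps to contact.

>>> drive_tool(targets=[0, 0, 0, 0, 0, 3, 0, 0, 0, 0, 0, 0, 2, 0, 0, 0, 0, 0, 0, 0, 0])

```text
clock: 8.72
position: [0.6128, -0.0032, 0.0791]
ee_rot: [-0.003, 0.954, 0.009, 0.301]
contact_force: [-0.2, -0.5, -3.5]
width: 0.0169
```

>>> drive_tool(targets=[0, 0, 0, 0, 0, 1.5, 0, 0, 0, 0, 0, 0, 0, 0])

```text
clock: 8.98
position: [0.6137, -0.0032, 0.078]
ee_rot: [-0.003, 0.954, 0.009, 0.301]
contact_force: [-0.7, 0.3, -2.7]
width: 0.0167
```

```bash
python3 look.py 8
```

```text
shift tool mm [-0.3 -0.1  1.4] turn deg [-0.1  -0.04  0.03]
[ 0.3 -0.1  1.4] [-0.2    0.224  2.171  0.715  0.193  0.685]
force board axes [-2.1  0.3 -1.8] [-0.    0.69  0.01] 0.0167214516052187 8.975
```

View pics/w8.png

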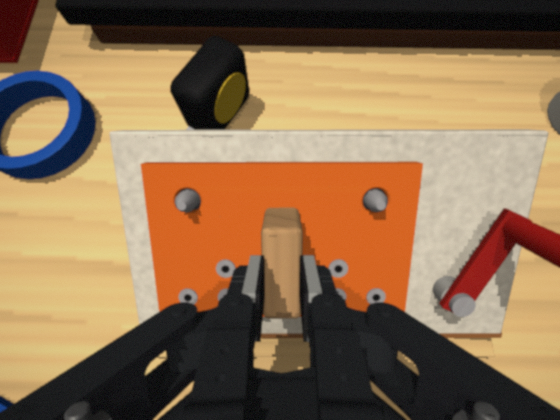

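Both pins now stick out through the plate, at (187,200) and (376,200). I'll press gently to full contact.

>>> drive_tool(targets=[0, 0, 0, 0, 0, 1, 0, 0, 0, 0, 0, 0, 0, 0])

```text
clock: 9.28
position: [0.6141, -0.0032, 0.0772]
ee_rot: [-0.003, 0.954, 0.009, 0.301]
contact_force: [-1.5, -0.8, -2.7]
width: 0.0171
```

>>> drive_tool(targets=[0, 0, 0, 0, 0, 0.8, 0, 0, 0, 0, 0, 0, 0, 0])

```text
clock: 9.52
position: [0.6142, -0.0031, 0.0769]
ee_rot: [-0.003, 0.954, 0.009, 0.301]
contact_force: [-6.3, -1.0, 2.6]
width: 0.0168
```

Contact along the normal is about 8 N above the weight baseline, so the plate is seated. I'll release it and back off along the tool axis.

>>> drive_tool(targets=[0, 0, 0, 0, 0, -0.6, 0.3, 0, 0, 0, 0, 0, 0, 0.5, 0, 0, 0, 0, 0, 0, 0.5, 0, 0, 0, 0, 0, -8, 0.5, 0, 0, 0, 0, 0, -20, 0.5, 0, 0, 0, 0, 0, -30, 0.5, 0, 0, 0, 0, 0, -30, 0.5, 0, 0, 0, 0, 0, 0, 0.5])

```text
clock: 10.52
position: [0.5645, -0.0045, 0.1516]
ee_rot: [-0.003, 0.953, 0.009, 0.303]
contact_force: [0.2, 0.0, 0.9]
width: 0.0424
```

```bash
python3 look.py 9; python3 - <<'E'
from h import *
s=get_image("side")[:,:,::-1]; cv2.imwrite("pics/s9.png",cv2.resize(s[150:270,190:350],(800,600),interpolation=cv2.INTER_CUBIC))
E
```

```text
shift tool mm [-2.6 -0.5 89.9] turn deg [-0.04 -0.3   0.09]
[ 2.2 -0.6 89.9] [-0.233  0.033  2.154  0.399  0.38   0.99 ]
force board axes [0.6 0.  0.6] [-0.03  0.32 -0.03] 0.04239800159766976 10.525
```

View pics/w9.png

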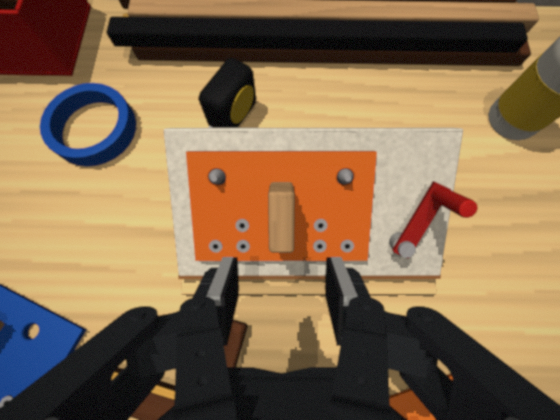

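View pics/s9.png

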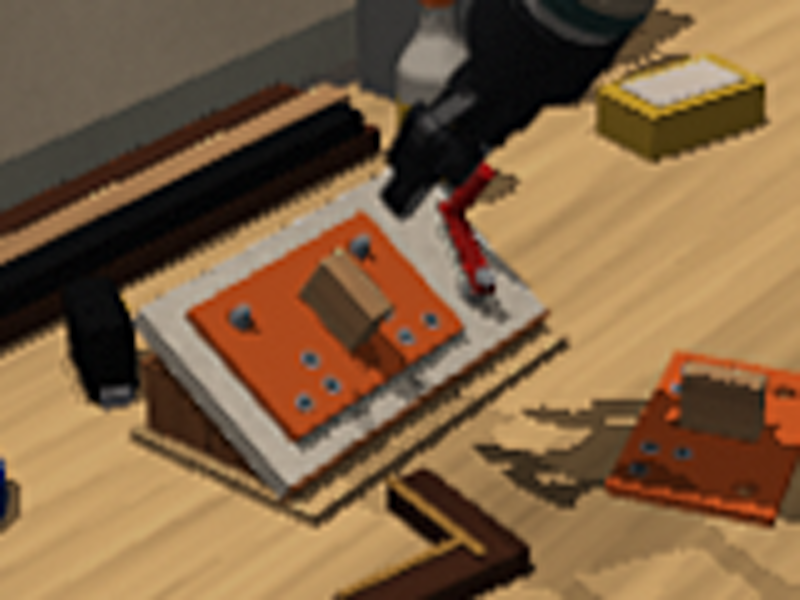

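The template hangs with both pins through, at (217,176) and (345,176), and the handle faces outward. Now the keeper: I'll compare its predicted projections with this image.

```bash
python3 - <<'E'
from h import *
st=np.load("st9.npy",allow_pickle=True).item();K,W=cam("wrist",st)
for n,p in [("pivot12",(-.035,-.110,.012)),("pivot20",(-.035,-.110,.020)),("knobtop",(.0139,-.1328,.063)),("knobbase",(.0139,-.1328,.018)),("pin0tip",(.028,.055,.02)),("pin1tip",(.028,-.055,.02)),("brdTL",(.067,.1,0)),("brdTR",(.067,-.155,0)),("brdBR",(-.073,-.155,0)),("brdBL",(-.073,.1,0))]:
    print(n,proj(K,W,bf+B@np.array(p)).round(1))
im=cv2.imread("pics/w9.png");hsv=cv2.cvtColor(im,cv2.COLOR_BGR2HSV)
cv2.imwrite("pics/w9k.png",cv2.resize(im[165:275,385:485],None,fx=5.4,fy=5.4,interpolation=cv2.INTER_CUBIC))
m=cv2.inRange(hsv,(0,180,140),(6,255,255))|cv2.inRange(hsv,(172,180,140),(180,255,255)); m[:,:380]=0
for c in cv2.findContours(m,cv2.RETR_EXTERNAL,cv2.CHAIN_APPROX_NONE)[0]:
    if cv2.contourArea(c)>40: print(cv2.contourArea(c),cv2.minEnclosingCircle(c))
E
```

```text
pivot12 [403.1 244.4]
pivot20 [406.5 248. ]
knobtop [470.1 208.1]
knobbase [439.6 193. ]
pin0tip [213.4 176.3]
pin1tip [348.1 176.6]
brdTL [162.1 126. ]
brdTR [465.1 126.6]
brdBR [440.7 276.1]
brdBL [177.5 275.5]
482.5 ((414.5, 218.0), 27.189250946044922)
287.0 ((455.0, 197.0), 24.413209915161133)
```

View pics/w9k.png

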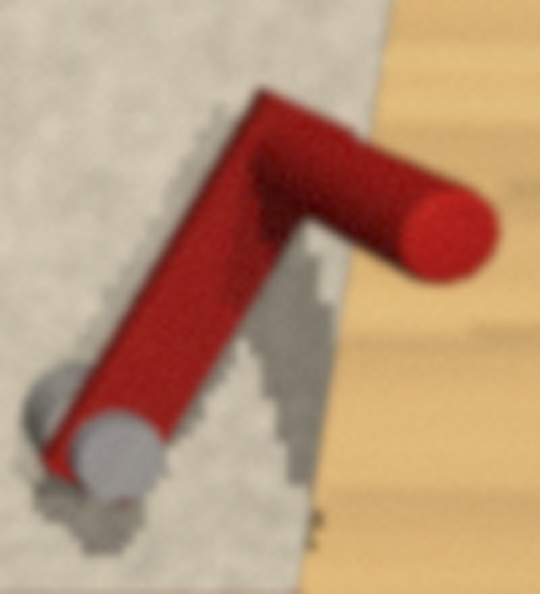

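>>> drive_tool(targets=[0, 0, 0, 2, 22, 0, 0.5, 0, 0, 0, 2, 22, 0, 0.5, 0, 0, 0, 2, 22, 0, 0.5, 0, 0, 0, 2, 22, 0, 0.5, 0, 0, 0, 2, 22, 0, 0.5, 0, 0, 0, 2, 22, 0, 0.5, 0, 0, 0, 0, 0, 0, 0.5, 0, 0, 0, 0, 0, 0, 0.5])

```text
clock: 11.62
position: [0.5757, -0.1353, 0.1545]
ee_rot: [-0.004, 0.954, 0.009, 0.3]
contact_force: [-0.3, 0.4, -0.3]
width: 0.0427
```

```bash
cat > kl.py <<'E'
from h import *
import sys
n=sys.argv[1]
st=get_state(); np.save(f"st{n}.npy",st,allow_pickle=True)
im=get_image("wrist")[:,:,::-1]; cv2.imwrite(f"pics/w{n}.png",im)
Rc,pc=pose(st);print("TCP board",(B.T@(pc-bf)*1000).round(1),"roterr",np.degrees(R.from_matrix(Rc.T@T).as_rotvec()).round(2),st["qpos"].round(3)); print("force board",(B.T@st["contact_force"]).round(1),st["width"],st["clock"])
E
python3 kl.py 10
```

```text
TCP board [  11.2 -130.7  102.2] roterr [-0.19  0.08 -0.01] [-0.567  0.089  2.077  0.658  0.548  0.49 ]
force board [-0.4  0.4 -0.1] 0.04267100048754373 11.625
```

View pics/w10.png

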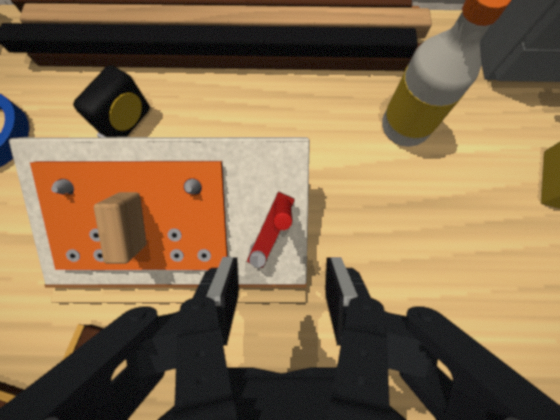

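>>> drive_tool(targets=[0, 0, 0, 2.7, 0.9, 18, 0.5, 0, 0, 0, 0, 0, 18, 0.5, 0, 0, 0, 0, 0, 18, 0.5, 0, 0, 0, 0, 0, 17, 0.5, 0, 0, 0, 0, 0, 0, 0.5])

```text
clock: 12.3
position: [0.6191, -0.1348, 0.0971]
ee_rot: [-0.004, 0.954, 0.009, 0.3]
contact_force: [-0.7, 0.2, 0.0]
width: 0.0426
```

```bash
python3 kl.py 11
```

```text
TCP board [  13.8 -131.    30.3] roterr [-0.22  0.12  0.04] [-0.509  0.229  2.085  0.821  0.408  0.346]
force board [-0.5  0.2  0.4] 0.04264468296590509 12.3
```

View pics/w11.png

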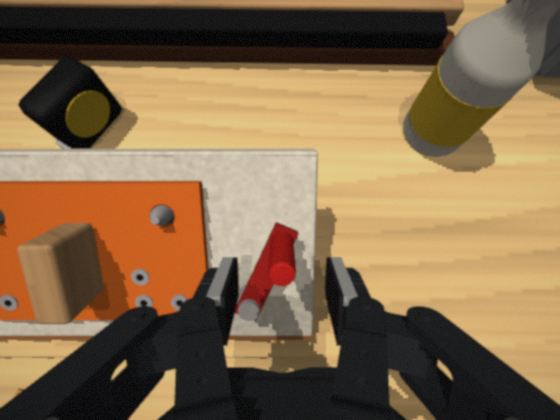

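The knob top at (282,272) is midway between the pads, against a predicted v of 274. I'll close lightly on it.

>>> drive_tool(targets=[0, 0, 0, 0, 0, 0, 0, 0, 0, 0, 0, 0, 0, 0, 0, 0, 0, 0, 0, 0, 0], grip_force=20)

```text
clock: 12.72
position: [0.619, -0.136, 0.1006]
ee_rot: [-0.003, 0.953, 0.009, 0.302]
contact_force: [-4.0, 0.7, 4.1]
width: 0.0001
```

```bash
python3 kl.py 12; python3 - <<'E'
import numpy as np
a=np.radians(-25+np.degrees(2.0)*np.arange(0,13)/12) # from up, toward left
p=54*np.stack([np.cos(a),np.sin(a)],1); d=np.diff(p,axis=0); print(np.stack([d[:,0],-d[:,1]],1).round(1).tolist())
E
```

```text
TCP board [  15.7 -132.2   33.2] roterr [-0.07 -0.13  0.07] [-0.511  0.224  2.084  0.82   0.41   0.346]
force board [-0.9  0.8  5.6] 7.555065373222808e-05 12.725
[[3.1, -8.4], [1.7, -8.8], [0.2, -9.0], [-1.3, -8.9], [-2.8, -8.6], [-4.2, -8.0], [-5.4, -7.2], [-6.5, -6.2], [-7.5, -5.0], [-8.2, -3.7], [-8.7, -2.3], [-9.0, -0.8]]
```

The fingers shut completely, so they are not holding the knob. I'll look.

View pics/w12.png

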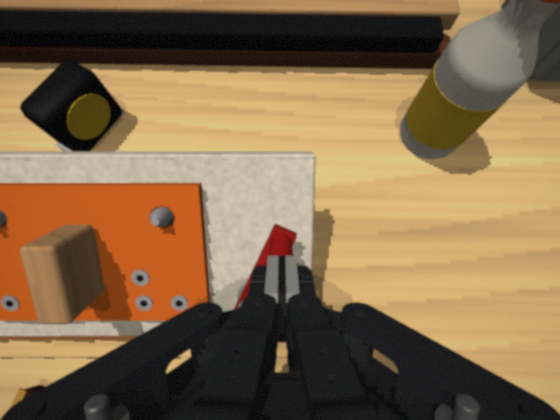

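```bash
python3 - <<'E'
from h import *
for n,r in [("side",(150,270,190,350)),("scene",(200,290,190,330))]:
    s=get_image(n)[:,:,::-1]; s=s[r[0]:r[1],r[2]:r[3]]; cv2.imwrite(f"pics/{n}12.png",cv2.resize(s,None,fx=5,fy=5,interpolation=cv2.INTER_CUBIC))
E
```

```text
(no output)
```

View pics/side12.png

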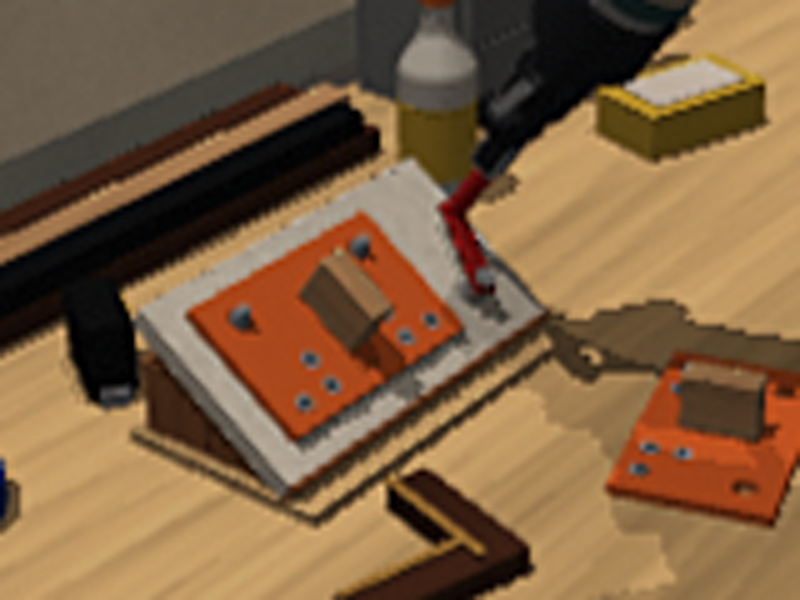

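View pics/scene12.png

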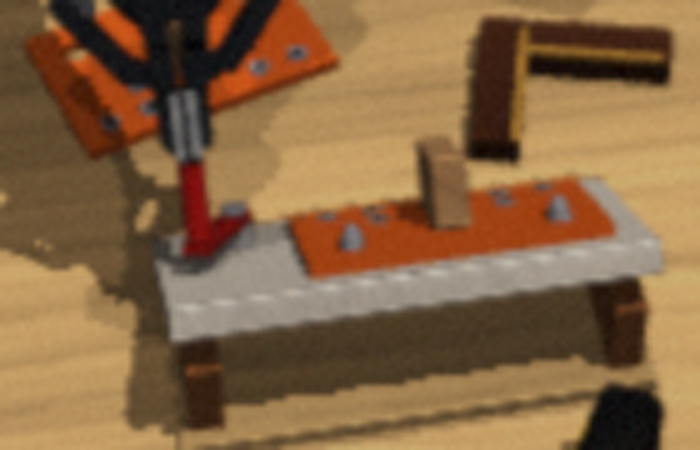

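```bash
python3 - <<'E'
from h import *
st=get_state();Rc,pc=pose(st)
for n,o in [("scene",(200,190)),("side",(150,190))]:
    K,W=cam(n)
    for m,p in [("TCP",pc),("TCP-30",pc-Rc[:,2]*.03),("knobtop",bf+B@[.0139,-.1328,.063]),("knobbase",bf+B@[.0139,-.1328,.018]),("pivot",bf+B@[-.035,-.11,.012])]:
        q=proj(K,W,p); print(n,m,q.round(1),((q-[o[1],o[0]])*5).round(0))
E
python3 - <<'E'
import cv2
a=cv2.imread("pics/w12.png");cv2.imwrite("pics/w12c.png",cv2.resize(a[200:330,215:345],None,fx=5,fy=5,interpolation=cv2.INTER_CUBIC))
E
```

```text
scene TCP [228.3 243.3] [192. 216.]
scene TCP-30 [227. 232.] [185. 160.]
scene knobtop [226.7 232. ] [184. 160.]
scene knobbase [228.7 248.7] [193. 244.]
scene pivot [236. 245.] [230. 225.]
side TCP [282.3 188.5] [462. 193.]
side TCP-30 [286.6 183.1] [483. 165.]
side knobtop [287.  183.4] [485. 167.]
side knobbase [280.7 191.5] [453. 208.]
side pivot [285.4 206.4] [477. 282.]
```

View pics/w12c.png

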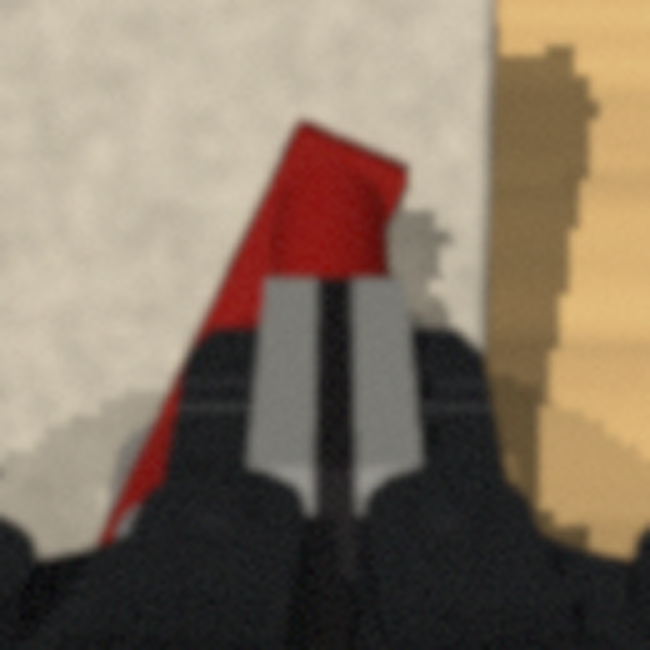

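The scene, side and wrist views agree that the closed fingers sit on top of the knob. The real finger ends are about 31 mm behind the reported TCP: the scene view shows them ending at (228,231), where TCP−30 mm projects to (227,232). The template grasp was therefore near the top of the handle, but it held. I'll back off, open, and go deeper by that amount.

>>> drive_tool(targets=[0, 0, 0, 0, 0, -10, 0, 0, 0, 0, 0, 0, 0, 0.5, 0, 0, 0, 0, 0, 0, 0.5, 0, 0, 0, -0.8, 0.5, 0, 0.5, 0, 0, 0, 0, 0, 10, 0.5, 0, 0, 0, 0, 0, 10, 0.5, 0, 0, 0, 0, 0, 0, 0.5])

```text
clock: 13.75
position: [0.6242, -0.1361, 0.0892]
ee_rot: [-0.004, 0.954, 0.009, 0.3]
contact_force: [-0.2, 0.7, 0.0]
width: 0.0427
```

```bash
python3 kl.py 13
```

```text
TCP board [  13.4 -132.4   20.8] roterr [-0.17  0.07  0.  ] [-0.505  0.248  2.086  0.857  0.392  0.311]
force board [-0.1  0.7  0.1] 0.0427091159799044 13.75
```

View pics/w13.png

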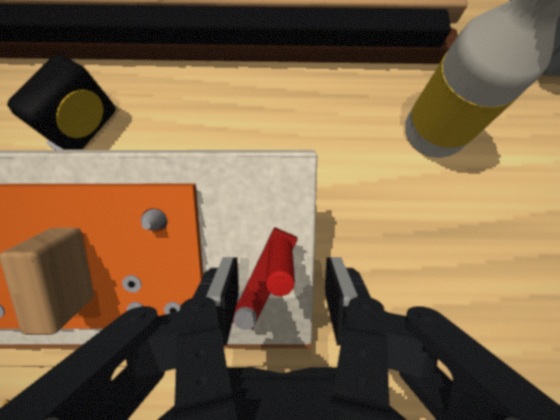

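>>> drive_tool(targets=[0, 0, 0, 0.4, 0, 9, 0.5, 0, 0, 0, 0, 0, 9, 0.5, 0, 0, 0, 0, 0, 6, 0.5, 0, 0, 0, 0, 0, 0, 0.5])

```text
clock: 14.3
position: [0.6384, -0.1359, 0.0705]
ee_rot: [-0.004, 0.954, 0.009, 0.301]
contact_force: [-0.4, -0.7, -0.5]
width: 0.0426
```

>>> drive_tool(targets=[0, 0, 0, 0, 0, 0, 0, 0, 0, 0, 0, 0, 0, 0, 0, 0, 0, 0, 0, 0, 0], grip_force=20)

```text
clock: 14.68
position: [0.6383, -0.1353, 0.0715]
ee_rot: [-0.004, 0.954, 0.009, 0.301]
contact_force: [0.4, 3.1, 2.6]
width: 0.0134
```

```bash
python3 kl.py 14
```

```text
TCP board [  14.8 -131.8   -1.7] roterr [-0.19 -0.05  0.05] [-0.489  0.293  2.084  0.939  0.356  0.235]
force board [1.8 3.1 1.9] 0.013409554966424033 14.675
```

View pics/w14.png

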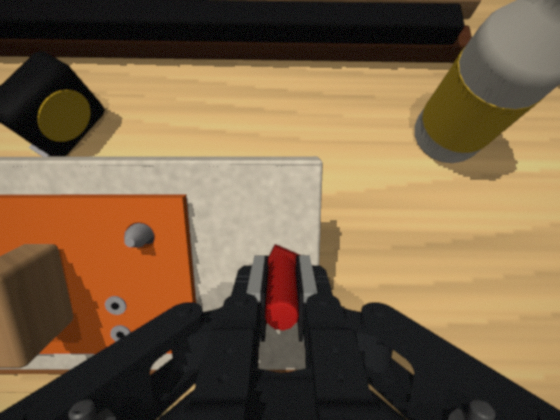

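The knob is held between the pads at 13.4 mm wide, with its top at (283,320). I'll swing it along the arc.

>>> drive_tool(targets=[0, 0, 0, 3.1, -8.4, 0, 0, 0, 0, 0, 1.7, -8.8, 0, 0, 0, 0, 0, 0.2, -9.0, 0, 0, 0, 0, 0, -1.3, -8.9, 0, 0])

```text
clock: 15.22
position: [0.6428, -0.1021, 0.0752]
ee_rot: [-0.002, 0.953, 0.009, 0.303]
contact_force: [1.4, -4.4, 1.3]
width: 0.0133
```

```bash
python3 kl.py 15
```

```text
TCP board [ 21.1 -98.7  -1.6] roterr [ 0.09 -0.27  0.08] [-0.411  0.28   2.094  0.902  0.309  0.334]
force board [ 1.8 -4.4  0.4] 0.013341108376289487 15.225
```

View pics/w15.png

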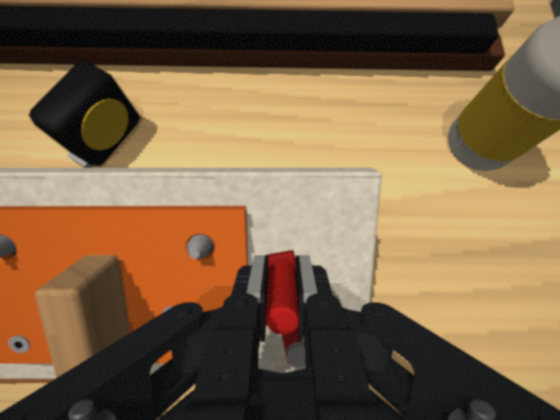

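>>> drive_tool(targets=[0, 0, 0, -4.0, -8.6, 0, 0, 0, 0, 0, -5.2, -8.0, 0, 0, 0, 0, 0, -5.6, -7.2, 0, 0, 0, 0, 0, -6.5, -6.2, 0, 0])

```text
clock: 15.78
position: [0.6224, -0.0706, 0.0612]
ee_rot: [-0.003, 0.954, 0.009, 0.301]
contact_force: [1.7, -2.3, 3.2]
width: 0.0136
```

```bash
python3 kl.py 16
```

```text
TCP board [ -3.2 -66.9  -1.7] roterr [-0.12 -0.05  0.07] [-0.361  0.273  2.162  1.037  0.251  0.232]
force board [ 3.2 -2.4  1.7] 0.013623768307577057 15.775
```

View pics/w16.png

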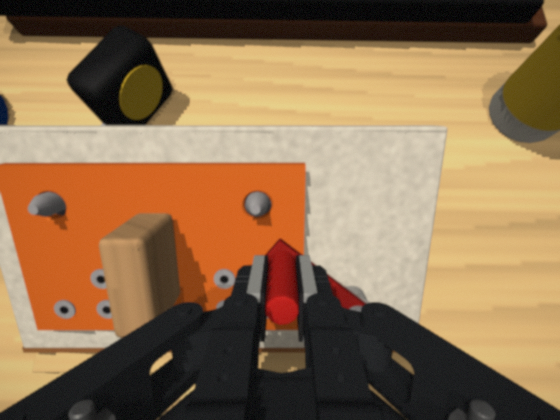

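>>> drive_tool(targets=[0, 0, 0, -6.7, -5.4, 0, 0, 0, 0, 0, -8.0, -3.4, 0, 0, 0, 0, 0, -8.4, -2.1, 0, 0, 0, 0, 0, -8.7, -0.7, 0, 0, 0, 0, 0, -3, 0, 0, 0, 0, 0, 0, 0, 0, 0, 0])

```text
clock: 16.58
position: [0.5929, -0.0592, 0.0405]
ee_rot: [-0.004, 0.954, 0.009, 0.3]
contact_force: [-2.0, 0.6, 3.2]
width: 0.0133
```

```bash
python3 kl.py 17
```

```text
TCP board [-39.1 -55.   -1.8] roterr [-0.21  0.05  0.01] [-0.362  0.278  2.249  1.39   0.221 -0.13 ]
force board [0.2 0.6 3.8] 0.013328337927478607 16.575
```

View pics/w17.png

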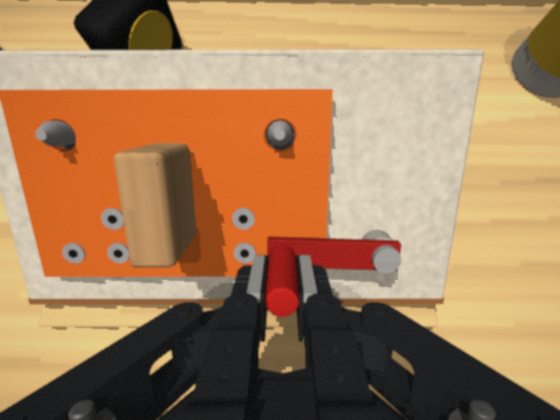

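>>> drive_tool(targets=[0, 0, 0, -2.5, 0, 0, 0, 0, 0, 0, -2.5, 0, 0, 0, 0, 0, 0, 0, 0, 0, 0])

```text
clock: 17.0
position: [0.5917, -0.0592, 0.0397]
ee_rot: [-0.005, 0.953, 0.01, 0.303]
contact_force: [2.3, 2.3, 6.0]
width: 0.0134
```

```bash
python3 kl.py 18
```

```text
TCP board [-40.5 -55.   -1.7] roterr [-0.26 -0.24  0.08] [-0.365  0.279  2.257  1.449  0.223 -0.195]
force board [5.4 2.3 3.6] 0.013396423123962596 17.0
```

View pics/w18.png

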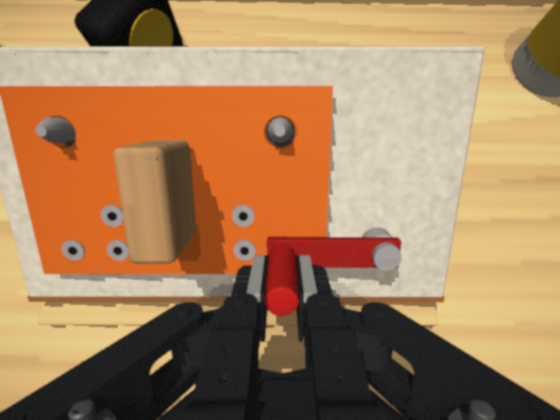

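The tool moved only 1.4 mm of the commanded 5 mm, and 5.4 N built up up-slope. The keeper is on its stop, with the arm edge level in the image from (270,238) to (400,239). I'll open and retreat straight out.

>>> drive_tool(targets=[0, 0, 0, 0, 0, 0, 0.35, 0, 0, 0, 0, 0, 0, 0.35, 0, 0, 0, 0, 0, 0, 0.35, 0, 0, 0, 0, 0, -8, 0.35, 0, 0, 0, 0, 0, -20, 0.35, 0, 0, 0, 0, 0, -30, 0.35, 0, 0, 0, 0, 0, -35, 0.35, 0, 0, 0, 0, 0, -35, 0.35, 0, 0, 0, 0, 0, 0, 0.35, 0, 0, 0, 0, 0, 0, 0.35])

```text
clock: 18.3
position: [0.5164, -0.0618, 0.1425]
ee_rot: [-0.004, 0.954, 0.009, 0.301]
contact_force: [0.1, -0.8, -0.5]
width: 0.0299
```

```bash
python3 kl.py 19;python3 - <<'E'
from h import *
for n,r in [("side",(150,270,190,350)),("scene",(0,420,0,560))]:
    s=get_image(n)[:,:,::-1]; s=s[r[0]:r[1],r[2]:r[3]]; f=5 if n=="side" else 1.4; cv2.imwrite(f"pics/{n}19.png",cv2.resize(s,None,fx=f,fy=f,interpolation=cv2.INTER_CUBIC))
E
```

```text
TCP board [-43.3 -56.2 125.7] roterr [-0.12 -0.02  0.01] [-0.461 -0.018  2.232  0.65   0.455  0.571]
force board [-0.2 -0.8 -0.4] 0.029919210968077304 18.3
```

View pics/w19.png

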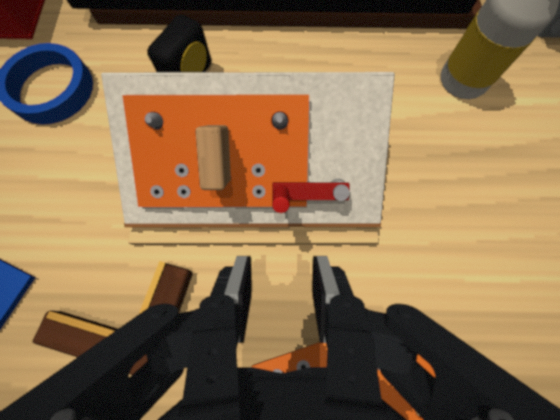

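View pics/side19.png

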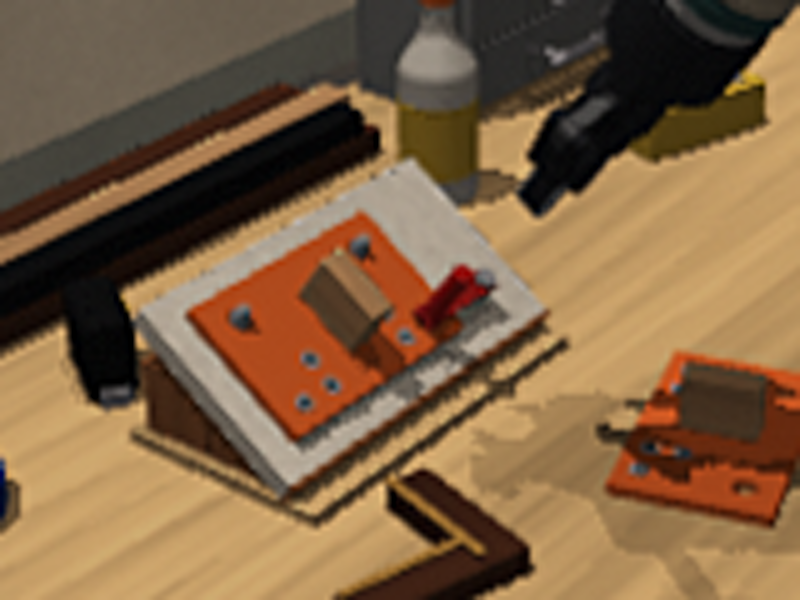

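View pics/scene19.png

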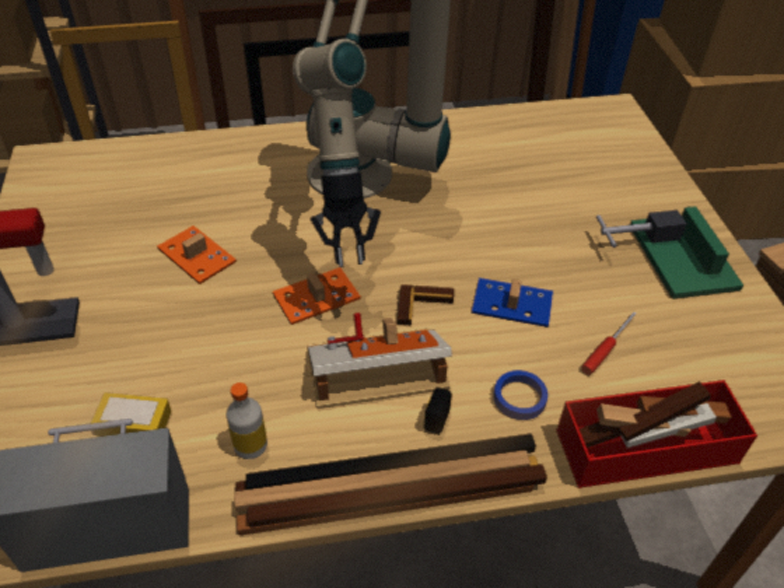

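The template is hung with the keeper arm across it; the arm's upper edge (273,183)–(340,183) is parallel to the pin line (153,119)–(280,119). I'll check the keeper angle, the flushness and the bystanders numerically.

```bash
python3 - <<'E'
from h import *
st=np.load("st19.npy",allow_pickle=True).item();K,W=cam("wrist",st)
im=cv2.imread("pics/w19.png");hsv=cv2.cvtColor(im,cv2.COLOR_BGR2HSV)
# keeper upper edge -> board plane h=18
m=cv2.inRange(hsv,(0,170,60),(5,255,255))|cv2.inRange(hsv,(170,170,60),(180,255,255)); m[:160]=0;m[225:]=0
xs=np.arange(292,328); up=[np.where(m[:,x])[0].min() for x in xs]; lo=[np.where(m[:,x])[0].max() for x in xs]
for e in (up,lo):
    s=[B.T@(onplane2(K,W,(x,v),bf+B@[0,0,.018],B[:,2])-bf) for x,v in zip(xs,e)]; s=np.array(s); k=np.polyfit(s[:,1],s[:,0],1); print("edge tilt deg",np.degrees(np.arctan(k[0])).round(2),"x mm",s[:,0].mean()*1000)
o=cv2.inRange(hsv,(4,150,60),(15,255,255));o[:85]=0;o[215:]=0;o[:,:110]=0;o[:,320:]=0
n=max(cv2.findContours(o,cv2.RETR_EXTERNAL,cv2.CHAIN_APPROX_NONE)[0],key=cv2.contourArea)
p=np.array([(B.T@(onplane2(K,W,q[0],bf+B@[0,0,.008],B[:,2])-bf))[:2]*1000 for q in n])
print("plate",p.min(0).round(1),p.max(0).round(1))
top=n[:,0]
for h in (0,.008): print(h,[proj(K,W,bf+B@[x,y,h]).round(0).tolist() for x,y in [(.05,.08),(.05,-.08),(-.05,.08),(-.05,-.08)]])
a=cv2.cvtColor(cv2.imread("pics/scene0.png"),cv2.COLOR_BGR2GRAY); s=get_image("scene");b=cv2.cvtColor(s,cv2.COLOR_RGB2GRAY)
cv2.imwrite("pics/scene20.png",s[:,:,::-1])
d=(cv2.absdiff(a,b)>25).astype(np.uint8); d=cv2.morphologyEx(d,cv2.MORPH_OPEN,np.ones((2,2)))
N,_,S,_=cv2.connectedComponentsWithStats(d)
print([tuple(r) for r in S[1:].tolist() if r[4]>15])
E
```

```text
edge tilt deg 0.75 x mm -28.20016570489535
edge tilt deg -0.52 x mm -42.73688155998467
plate [-52.5 -80.5] [46.5 79.3]
0 [[126.0, 91.0], [308.0, 91.0], [140.0, 201.0], [305.0, 201.0]]
0.008 [[121.0, 91.0], [309.0, 91.0], [137.0, 203.0], [306.0, 204.0]]
[(16, 0, 6, 7, 26), (227, 0, 12, 32, 192), (240, 0, 12, 17, 155), (252, 0, 12, 25, 183), (185, 0, 139, 192, 7026), (32, 13, 23, 17, 213), (211, 27, 40, 32, 499), (255, 27, 5, 8, 25), (39, 33, 6, 9, 36), (250, 37, 11, 22, 101), (255, 52, 17, 30, 251), (58, 56, 9, 10, 50), (53, 69, 7, 6, 22), (230, 72, 46, 44, 959), (37, 75, 59, 54, 1129), (219, 82, 13, 26, 200), (240, 89, 5, 7, 30), (260, 117, 12, 8, 57), (239, 121, 17, 5, 58), (31, 122, 219, 108, 5955), (283, 166, 8, 6, 26), (177, 175, 12, 13, 74), (165, 177, 15, 7, 51), (248, 179, 7, 13, 59), (231, 182, 7, 6, 29), (77, 187, 39, 39, 631), (140, 187, 55, 22, 274), (133, 207, 5, 4, 17), (110, 209, 22, 9, 57), (118, 213, 66, 38, 1520), (241, 223, 73, 34, 1034), (222, 232, 18, 24, 212)]
```

```bash
python3 - <<'E'
from rig import *
print(get_state()["clock"], get_state()["contact_force"]); print(sign_off())
E
```

```text
18.5 [ 0.19729597 -0.09677226  0.58073771]
the job is handed in; nothing more can be done
None
```

I hung the farthest orange template (571 mm from the base) on the two pins, let go, swung the red keeper to its stop, backed off and handed the job in at 18.5 s.

**Last checks**
- **Template:** both pins come through the holes, and the handle faces outward. The plate's outline measured 99 by 160 mm on the plane where a flush plate's top would lie.
- **Keeper:** the arm is parallel to the pin line within about 0.7°. The stop was felt: the tool moved 1.4 mm of a commanded 5 mm, and about 5 N built up.
- **Bystanders:** the before/after scene pictures differ at the robot, its shadows, the moved template and the board. I saw no sign that any bystander had moved.
- **Robot:** it was touching nothing at hand-in, with contact force near zero.

**Problems and disagreements**
- **Finger length:** the real finger ends sit about 31 mm behind the reported TCP. Because of this I held the template only near the top of its handle, though it did not slip. The first try at the knob shut on its top, pressing with about 6 N; I then went deeper and gripped it.
- **Plate position:** the camera put the plate's middle about 3 mm below nominal. Up to 1.5 mm of that is hole play; I take the rest as calibration error.
- **Pin position:** my first coarse scene-camera reading was several millimetres off, so I used the wrist camera instead.

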